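# Lay a tasting place: glass between saucer and cup, sweet held over the saucer in the tongs

## Robot

A 6-joint arm with a two-finger parallel gripper is mounted at the origin on a cart in front of the work surface, level with it; the furniture and walls round the work are solid. World frame = base frame: x ahead of the robot, y to its left, z up, the work surface at z = 0. Lengths are in mm, angles in degrees, forces in N, time in s.
With the tool pointing down it reaches from about 300 to 850 mm from the base axis. Payload 4.2 kg.
Tool frame: the origin (TCP) lies on the centre line of the jaws, within the pads' length; the fingertips stand 14 mm ahead of it and the grasp point (between the pads) lies 5 mm behind it (env.finger_overhang is the z of the fingertips in the tool frame, in mm); z points along the fingers, y is the line along which they close (so a half turn about z gives the same grasp; the last joint's range is limited). The gripper opens to 91 mm and grips with 3 to 60 N. Pads are 32 mm wide; open, the fingers measure 118 mm over their backs; the gripper's body (76 mm by 178 mm) begins 60 mm behind the grasp point.
Start: joints at [-70.187, 18.312, 89.639, -0, 72.044, -1.146], TCP at [205.679, -536.971, 227.976] pointing down, gripper open.
Joint ranges: [-177.97, 177.97], [-48.28, 115.42], [12.27, 149.76], [-77.06, 257.06], [2.81, 150.46], [-146.56, 146.56]. Speed limits (degrees/s): [147.25, 147.25, 180, 180, 180, 180].

## Interface

Orientations are given as [roll, pitch, yaw] about the fixed x, y, z axes, in that order (R = Rz(yaw) Ry(pitch) Rx(roll)).
In Python, from workcell import sensors, viewer, env gives the robot as it stands. The module is installed in compiled form; this text tells all that it offers.
- The arm moves only by the tool step_arm, never from a script. Its argument "plan" is one flat list of numbers, 6 for each row, row after row: the shift along the tool's x, y, z in cm, then the turn, a rotation vector about the tool's x, y, z in rad. In form: [x, y, z, wx, wy, wz, x, y, z, wx, wy, wz, ...]. A call has 1 to 5 rows; each row shifts and turns the commanded pose from where the row before left it, along the tool's axes as they then stand; what a row does not reach is not made up. A row lasts 1/12 s, in which the tool goes at most 41.7 mm and 7.16 degrees, less where a joint would pass 70% of its speed; a pose out of reach is approached as far as the arm can. A call is refused whole if a number of a shift passes 4.17 or a number of a turn 0.125, either way. A call with a gripper value outside its range is refused whole. "hand" is the finger opening in cm, from 0 to 9.12, set as the call begins (left out, the last holds). The fingers move at their own pace and stop on an object; "newtons" is the grip in N (left out, the last holds). Time passes only in rows, so rows that do not move let the fingers close. It gives the time, the measured TCP pose, the force, the opening and the grip force at its end, in the units of the state.
- sensors.state(): the state, without advancing time (a new reading comes with each control period).
- viewer.grab_frame(name): name is "scene" or "top" or "wrist"; returns a dict with "img" (480x640x3 uint8, red, green, blue), "fx", "fy", "cx", "cy" (pixels), "position" and "attitude" of the camera in the world. Camera axes: x right, y down, z forward; pixel columns grow to the right and rows downward; lengths in mm; the calibration is good to about 2 mm. A picture is of the moment at which its call begins. There is no depth.
- env.job_done(): hands the job in; it is judged then, once.
Trained networks look in a picture, given as the dict that the camera call returned (one of the last four; its "shot" number tells which), for a name from the list of things; names that differ only in an ending like _2 or _b are one class to them, and where a whole thing is asked for, a point or a joint stands for the part that bears it (a point fixed in the world has none). Each returns a list of dicts, best first, with "score" (0 to 1); they miss things now and then, are a little off and sometimes report something else, mostly with a low value. They report only what shows in the picture. A call takes as long as a camera call. They do not tell look-alikes from the thing itself.
- viewer.boxes_of(name, picture): "location" ([column, row] in pixels, amid what is visible of it).
- viewer.pinpoint(name, picture): "location" ([column, row] in pixels: a listed point, or the origin of a listed thing).
The state is a dict: "time_s": time; "qpos": joint angles; "qvel": joint speeds; "effort": joint torques, N m; "ee_pos": TCP position; "ee_rot": TCP orientation; "force": force on the tool from outside, world axes, zero at the start; "torque": the same for the moment, N m; "gripper_width": finger opening in mm; "gripper_force": force on a finger pad.
Only numpy, scipy, OpenCV 4.12 (cv2) and the standard library are available. Lean on these libraries where they do the work, as an engineer would, in place of code of your own. Each camera call takes 0.05 s, during which the arm holds its last target. There are 200 camera calls.

## Task

Lay a place for a tasting: stand the small glass upright on the worktop halfway between the saucer and the big cup, on the line between their middles, and let go of it. Then pick up the sprung tongs, close them on the twist-wrapped sweet (the gripper itself must not touch the sweet, and the star-shaped sweets stay where they are), and lift it over the middle of the saucer. Finish while still holding it there, still, with the tongs in the gripper and the sweet between their jaws, at least 10 cm above the worktop.

Things in the scene. Friction and masses are not known exactly. Their poses are not given: they have to be found in the camera images.
- glass: Small shot glass, loose, 49 mm across the rim (narrower at the foot), 62 mm tall; origin at the centre of its foot, z up. Starts standing upright near the middle of the worktop.
- saucer: White round saucer, 150 mm across, 19 mm tall, fixed to the worktop; origin at its centre on the worktop, z up. Its own -y axis points at the middle of the big cup, which stands 270 mm away (centre to centre), so the glass belongs at [0, -0.135, 0] in the saucer's frame. A tall clear glass jar of coffee beans (white lid, fixed) stands behind the saucer to its left: keep arm and load clear of it.
- cup: Big white cup, fixed to the worktop, bowl 93 mm across and 59 mm tall, with one handle. Its origin is on the worktop at the middle of bowl plus handle; the middle of the round bowl is 14.5 mm from it along +y, the handle points along -y.
- tongs: Steel sprung tongs lying flat, 205 mm long, 0.08 kg; two arms spread from a round bow at the back (x=-92 mm). Origin midway between the finger rests, on the underside; x to the jaws, y to the left arm, z up. Finger rests: upright flat plates on the outside of the arms, centred at x=0, 36 mm long, z=0 to 22 mm, 59 mm over their outer faces when open: grip them there, across y.
- tongs_jaws (a point): Point midway between the jaws of the tongs, at x=+88 mm, z=9 mm in the tongs' frame, same axes. The jaws are upright flat plates 42 mm long, z=0 to 18 mm; the gap between them is 78 mm when open and shrinks 2 mm for each mm that the finger rests come together.
- tongs_left (a joint): Closing angle of the left arm of the tongs (the right mirrors it), rad: 0 open, 0.09 closed on the sweet's 46 mm width (finger rests then about 43 mm over their outer faces, jaws parallel), 0.19 shut. The arms are sprung open: about 4 N of squeeze on the finger rests starts to close them, 5.5 N brings them to the sweet, 7.5 N shuts them if empty.
- sweet: The only twist-wrapped sweet (plump body, a twisted tail at each end), loose, 14 g, 46 mm wide (x), 67 mm long (y), 32 mm tall, in contact a plain box of that size; origin at the centre of its underside, z up. Lies flat in one of three spots in a row 0.1 m apart, stars in the others. Close the tongs across its width, their length along its y.
- star_a: Star-shaped foil sweet, loose, 51x48x20 mm, origin at the centre of its underside; leave it alone.
- star_b: Another star-shaped foil sweet, loose, 51x48x20 mm, origin at the centre of its underside; leave it alone. The espresso machine (fixed) stands close behind the left part of the row of sweets, its front and handles about 0.52 m ahead of the robot's base: draw the load back towards the robot before swinging it sideways.
Mind the look-alikes: they are no part of the job. Leave any green look-alike of the glass alone.

How it is judged (in metres and radians):
On the way, in this order (a step that is already met when the one before it is completed fails the run):
1. the glass stands upright, released, halfway between saucer and cup (x of glass in the frame of saucer between -0.025 and 0.025 m and y of glass in the frame of saucer between -0.16 and -0.11 m and height (world z) of glass below 0.005 m and angle between glass's own z axis and vertical below 0.1 rad and linear speed of glass below 0.02 m/s and contact force between the fingers and glass below 0.1 N), for 0.2 s.
2. the sweet is lifted off the worktop between the jaws of the tongs (height (world z) of sweet above 0.04 m and contact force between tongs and sweet above 0.5 N and contact force between the arm and sweet below 0.1 N), for 0.2 s.
At the end, for the whole second after the job is handed in: Glass upright and free within 25 mm of halfway between saucer and cup; the gripper holds the tongs, and the tongs alone hold the twist-wrapped sweet, at rest, more than 90 mm above the worktop and within 50 mm of the saucer's middle seen from above; stars within 20 mm of their places (x of glass in the frame of saucer between -0.025 and 0.025 m and y of glass in the frame of saucer between -0.16 and -0.11 m and height (world z) of glass below 0.005 m and angle between glass's own z axis and vertical below 0.1 rad and contact force between each of the arm, tongs and glass below 0.1 N and height (world z) of sweet above 0.09 m and horizontal distance between sweet and saucer below 0.05 m and linear speed of sweet below 0.03 m/s and contact force between tongs and sweet above 0.5 N and contact force between each of the arm, the fingers and sweet below 0.1 N and contact force between the fingers and tongs above 1 N and height (world z) of tongs above 0.05 m and distance of each of star_a, star_b from where it was at the start of the episode below 0.02 m); the arm keeps its last pose, push and grip.
It fails at once if the gripper touches the sweet itself (contact force between any of the fingers, the arm and sweet above 0.5 N).
It fails at once if a star-shaped sweet is pushed away (distance of any of star_a, star_b from where it was at the start of the episode above 0.03 m).
It also fails if it takes over 72 s, if anything falls off the work surface, if the arm or the gripper's body presses on something with over 40 N, if the wrist force passes 120 N, or if a joint passes its speed limit or range.

## Working session

There is one attempt and no reset: what is moved stays moved. The work goes in short steps, Python scripts to look and compute and a tool call to move; the robot and the scene stay as the last step left them, time stands still between calls to the robot, and variables do not carry over. Pictures are saved under pics/ and viewed, at most 10 in all, crops included, and the job is handed in when it is done.

Besides the shell and the picture viewer there is one more tool, called after "Emit:" by a JSON object that holds its "fn" and its "kwargs". step_arm: Moves the arm, as the interface text tells. Its arguments: {"type":"object","properties":{"plan":{"type":"array","items":{"type":"number"}},"hand":{"type":"number"},"newtons":{"type":"number"}},"required":["plan"]}

```bash
mkdir -p pics; cat > h.py <<'E'
import numpy as np, cv2
from scipy.spatial.transform import Rotation as R
from workcell import sensors, viewer, env
def att(p):
    a=np.array(p["attitude"],float)
    return a if a.shape==(3,3) else R.from_euler('xyz',a,degrees=True).as_matrix()
def ray(p,uv,z):
    d=att(p)@np.array([(uv[0]-p["cx"])/p["fx"],(uv[1]-p["cy"])/p["fy"],1]); o=np.array(p["position"],float)
    return o+d*(z-o[2])/d[2]
def proj(p,X):
    c=att(p).T@(np.array(X,float)-p["position"]); return [p["cx"]+p["fx"]*c[0]/c[2],p["cy"]+p["fy"]*c[1]/c[2]]
def save(p,n): cv2.imwrite("pics/"+n,p["img"][:,:,::-1])
E
python3 - <<'E'
from h import *
Z=dict(glass=0,saucer=0,cup=0,tongs=0,tongs_jaws=9,sweet=0,star_a=0)
ims=[]
for c in ["scene","top"]:
    p=viewer.grab_frame(c); ims.append(p["img"]); print(c,np.round(p["position"]),p["attitude"])
    save(p,c+".png")
    for n,z in Z.items():
        for d in viewer.pinpoint(n,p)[:4]:
            print(n,round(d["score"],2),np.round(d["location"]),np.round(ray(p,d["location"],z)[:2]))
print(sensors.state())
E
```

```text
scene [-188.  733.  864.] [-126.66440563   -1.13486895 -139.59042543]
glass 0.93 [307. 311.] [413.  84.]
glass 0.89 [312. 288.] [459.  17.]
saucer 0.67 [407. 236.] [ 405. -315.]
cup 0.91 [415. 190.] [ 520. -535.]
tongs 0.94 [408. 236.] [ 400. -317.]
tongs_jaws 0.78 [395. 248.] [ 392. -240.]
tongs_jaws 0.68 [352. 232.] [ 520. -218.]
sweet 0.74 [214. 374.] [431. 342.]
sweet 0.37 [410. 234.] [ 405. -331.]
star_a 0.61 [235. 341.] [467. 255.]
star_a 0.54 [256. 301.] [526. 139.]
top [ 333.  -72. 1399.] [-1.72889654e+02  1.50777690e-01 -9.04795105e+01]
glass 0.8 [269. 277.] [404.  89.]
glass 0.52 [297. 256.] [463.   9.]
saucer 0.92 [380. 231.] [ 533. -234.]
cup 0.67 [477. 238.] [ 510. -512.]
tongs 0.68 [409. 278.] [ 397. -312.]
tongs_jaws 0.47 [379. 279.] [ 394. -227.]
sweet 0.7 [179. 268.] [430. 348.]
star_a 0.74 [214. 256.] [466. 246.]
star_a 0.6 [251. 237.] [520. 142.]
{'time_s': 0.8, 'qpos': array([-7.01872334e+01,  1.83102692e+01,  8.96386708e+01, -9.96874388e-04,
        7.20430720e+01, -1.14539046e+00]), 'qvel': array([ 0.0979609 ,  0.02037227,  0.02240109,  0.05660096, -0.03067053,
       -0.03892495]), 'effort': array([ 1.64959865e-04, -4.12305593e+01, -2.32218558e+01,  7.27788010e-02,
        3.75573838e-02,  3.31056492e-05]), 'ee_pos': array([ 205.67712157, -536.97818163,  227.99452445]), 'ee_rot': array([1.79992033e+02, 1.10784378e-03, 2.09584643e+01]), 'force': array([-0.17217071,  0.45555728,  0.05188449]), 'torque': array([ 0.03514007, -0.00686867, -0.05654583]), 'gripper_force': 0.0, 'gripper_width': 91.03555546611311}
```

View pics/top.png

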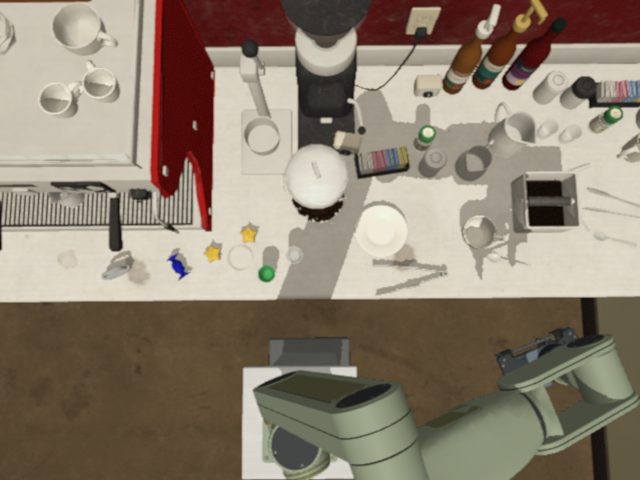

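View pics/scene.png

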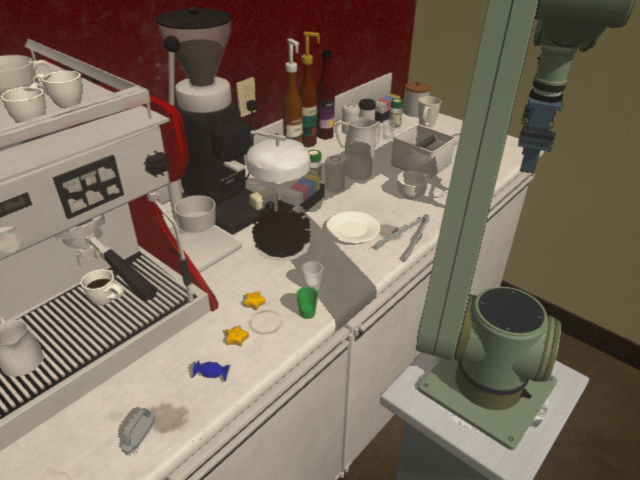

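The top view shows:
- clear glass at about (295,255), with the green look-alike at (267,273), which stays put
- saucer at (381,231)
- cup bowl at about (478,232)
- tongs with the bow at (445,270) and jaws pointing left
- blue sweet at (177,266) and stars at (213,254) and (249,234)

Next I plan a viewing pose above the tongs, saucer and cup.

```bash
cat >> h.py <<'E'
def plan(pos,yaw,n=None,start=None):
    """rows from present (or start=(pos,yaw)) pose to pos,yaw, tool down; prints rows in calls of 5"""
    if start is None:
        s=sensors.state(); p0=s["ee_pos"]; R0=R.from_euler('xyz',s["ee_rot"],degrees=True)
    else: p0=np.array(start[0],float); R0=R.from_euler('xyz',[180,0,start[1]],degrees=True)
    R1=R.from_euler('xyz',[180,0,yaw],degrees=True)
    rv=(R0.inv()*R1).as_rotvec(); d=np.array(pos,float)-p0
    n=n or int(max(np.ceil(np.linalg.norm(d)/38),np.ceil(np.linalg.norm(rv)/.12)))
    rows=[]
    for i in range(n):
        Ri=R0*R.from_rotvec(rv*i/n)
        rows.append(np.r_[Ri.inv().apply(d/n)/10,rv/n].round(3))
    for i in range(0,n,5): print("[",", ".join(str(float(v)+0.) for r in rows[i:i+5] for v in r),"]")
E
python3 -c "
from h import *
plan([380,-340,330],93)"
```

```text
[ 2.12, -1.105, -0.928, 0.0, 0.0, -0.114, 2.233, -0.856, -0.927, 0.0, 0.0, -0.114, 2.316, -0.596, -0.927, 0.0, 0.0, -0.114, 2.369, -0.328, -0.927, 0.0, 0.0, -0.114, 2.391, -0.056, -0.927, 0.0, 0.0, -0.114 ]
[ 2.381, 0.217, -0.927, 0.0, 0.0, -0.114, 2.341, 0.488, -0.927, 0.0, 0.0, -0.114, 2.27, 0.751, -0.927, 0.0, 0.0, -0.114, 2.17, 1.005, -0.927, 0.0, 0.0, -0.114, 2.041, 1.246, -0.927, 0.0, 0.0, -0.114 ]
[ 1.885, 1.471, -0.927, 0.0, 0.0, -0.114 ]
```

Emit:
{"fn": "step_arm", "kwargs": {"plan": [2.12,-1.1,-0.93,0,0,-0.114,2.23,-0.86,-0.93,0,0,-0.114,2.32,-0.6,-0.93,0,0,-0.114,2.37,-0.33,-0.93,0,0,-0.114,2.39,-0.06,-0.93,0,0,-0.114]}}

```text
time_s: 1.22
ee_pos: [285.5, -446.5, 274.9]
ee_rot: [180.0, 0.0, 53.9]
force: [0.7, -0.4, -0.2]
gripper_width: 91.1
gripper_force: 0.0
```

Emit:
{"fn": "step_arm", "kwargs": {"plan": [2.38,0.22,-0.93,0,0,-0.114,2.34,0.49,-0.93,0,0,-0.114,2.27,0.75,-0.93,0,0,-0.114,2.17,1.0,-0.93,0,0,-0.114,2.04,1.25,-0.93,0,0,-0.114]}}

```text
time_s: 1.63
ee_pos: [364.9, -357.1, 321.6]
ee_rot: [180.0, 0.0, 86.6]
force: [-0.1, 0.3, 0.1]
gripper_width: 91.6
gripper_force: 0.0
```

Emit:
{"fn": "step_arm", "kwargs": {"plan": [1.89,1.47,-0.93,0,0,-0.114,0,0,0,0,0,0,0,0,0,0,0,0]}}

```text
time_s: 1.88
ee_pos: [380.8, -339.8, 330.7]
ee_rot: [180.0, 0.1, 92.9]
force: [-0.5, 0.1, -0.5]
gripper_width: 91.2
gripper_force: 0.0
```

```bash
cat > look.py <<'E'
from h import *
import sys
Z=dict(glass=0,saucer=0,cup=0,tongs=0,tongs_jaws=9,sweet=0,star_a=0)
p=viewer.grab_frame("wrist"); save(p,sys.argv[1]); print(np.round(p["position"]),p["attitude"],sensors.state()["ee_pos"].round(1))
for n,z in Z.items():
    for d in viewer.pinpoint(n,p)[:3]:
        print(n,round(d["score"],2),np.round(d["location"]),np.round(ray(p,d["location"],z)[:2],1))
E
python3 look.py w1.png
```

```text
[ 377. -272.  487.] [ 1.65727568e+02 -8.23884698e-02  2.88646607e+00] [ 380.1 -340.2  330.2]
saucer 0.73 [441. 117.] [ 529.5 -237.3]
cup 0.84 [405. 327.] [ 515.1 -517.8]
tongs 0.26 [405. 330.] [ 516.7 -522.2]
```

View pics/w1.png

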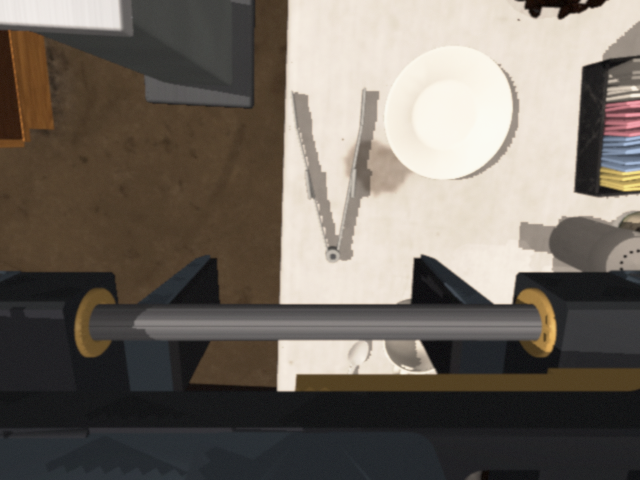

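The wrist view shows the saucer rim centred near (449,113), the tongs bow at (333,256), jaw tips at (295,92) and (367,90), and the finger rests around (308,182) and (354,180). Next I enlarge the cup and both glasses in one crop and get the metric values.

```bash
python3 - <<'E'
from h import *
p=viewer.grab_frame("wrist")
r=lambda uv,z:ray(p,uv,z).round(1)[:2]
print("saucer",r((449,112.5),19)); print("bow",r((333,256),15),"tips",r((295,92),18),r((367,90),18),"rests",r((308,182),22),r((354,180),22))
t=viewer.grab_frame("top"); s=viewer.grab_frame("scene")
for c,q in (("top",t),("scene",s)):
  for n in ("glass","cup"):
    for d in viewer.pinpoint(n,q)[:3]: print(c,n,round(d["score"],2),np.round(d["location"],1),ray(q,d["location"],0).round(1)[:2])
a=cv2.resize(t["img"][200:300,240:340],(400,400),interpolation=cv2.INTER_CUBIC)
b=cv2.resize(t["img"][190:290,430:530],(400,400),interpolation=cv2.INTER_CUBIC)
cv2.imwrite("pics/crop.png",np.hstack([a,b])[:,:,::-1])
E
```

```text
saucer [ 530.3 -233.7]
bow [ 406.4 -415.2] tips [ 350.8 -219.8] [ 433.3 -213.7] rests [ 370.3 -321.5] [ 425.5 -316.5]
top glass 0.75 [292.5 255. ] [465.9  20.7]
top glass 0.7 [408.7 278.1] [ 396.6 -312.1]
top glass 0.59 [267.1 277.9] [400.6  93.6]
top cup 0.58 [476.2 234.4] [ 521.2 -511.2]
scene glass 0.83 [306.2 313. ] [409.5  89.9]
scene glass 0.73 [311.1 285.7] [464.   12.8]
scene cup 0.94 [414.5 190.8] [ 520.7 -531.6]
```

View pics/crop.png

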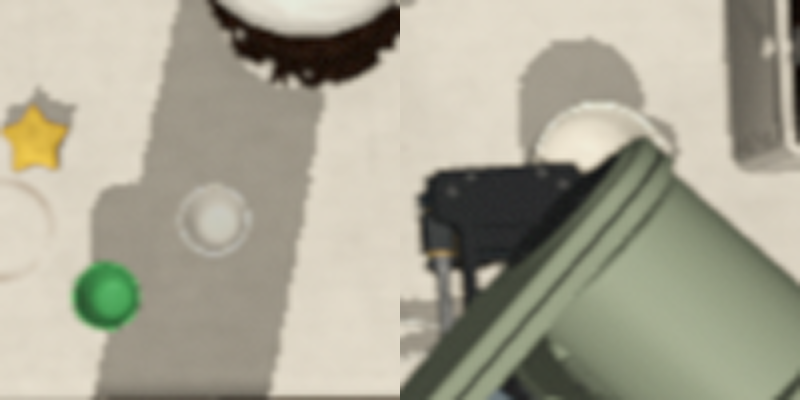

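The crop shows the clear glass at full-frame (294,255). It is the colourless one, so it is the target; the green one at (267,274) stays. The cup rim runs from columns 464 to 499 with its top at row 215, so its centre is near (481,232).

```bash
python3 - <<'E'
from h import *
t=viewer.grab_frame("top")
for uv,z in (((294,255.2),4),((293.5,255),62),((481,232.5),59),((464,232.5),59),((499,232.5),59),((266.5,273.5),62),((381,230.5),19)): print(uv,ray(t,uv,z).round(1)[:2])
s=viewer.grab_frame("scene")
for uv,z in (((250,235),0),((312,235),0),((282,258),0)): print("jar",ray(s,uv,z).round(0))
plan([462,16,160],130)
E
```

```text
(294, 255.2) [464.9  16.2]
(293.5, 255) [460.   13.9]
(481, 232.5) [ 518.4 -506.3]
(464, 232.5) [ 518.9 -459.2]
(499, 232.5) [ 518.  -556.2]
(266.5, 273.5) [409.7  88. ]
(381, 230.5) [ 532.3 -233.7]
jar [728. -31.  -0.]
jar [ 602. -144.    0.]
jar [592. -17.   0.]
[ 3.198, 0.901, 1.548, 0.0, 0.0, -0.059, 3.139, 1.088, 1.548, 0.0, 0.0, -0.059, 3.069, 1.271, 1.548, 0.0, 0.0, -0.059, 2.989, 1.45, 1.548, 0.0, 0.0, -0.059, 2.898, 1.624, 1.548, 0.0, 0.0, -0.059 ]
[ 2.798, 1.792, 1.548, 0.0, 0.0, -0.059, 2.687, 1.954, 1.548, 0.0, 0.0, -0.059, 2.567, 2.109, 1.548, 0.0, 0.0, -0.059, 2.438, 2.256, 1.548, 0.0, 0.0, -0.059, 2.301, 2.396, 1.548, 0.0, 0.0, -0.059 ]
[ 2.156, 2.528, 1.548, 0.0, 0.0, -0.059 ]
```

Emit:
{"fn": "step_arm", "kwargs": {"plan": [3.2,0.9,1.2,0,0,-0.059,3.14,1.09,1.2,0,0,-0.059,3.07,1.27,1.2,0,0,-0.059,2.99,1.45,1.2,0,0,-0.059,2.9,1.62,1.2,0,0,-0.059]}}

```text
time_s: 3.15
ee_pos: [417.4, -176.8, 269.9]
ee_rot: [180.0, 0.0, 109.8]
force: [0.2, 0.3, -0.3]
gripper_width: 91.1
gripper_force: 0.0
```

Emit:
{"fn": "step_arm", "kwargs": {"plan": [2.8,1.79,1.2,0,0,-0.059,2.69,1.95,1.2,0,0,-0.059,2.57,2.11,1.2,0,0,-0.059,2.44,2.26,1.2,0,0,-0.059,2.3,2.4,1.2,0,0,-0.059]}}

```text
time_s: 3.57
ee_pos: [454.7, -14.6, 209.9]
ee_rot: [180.0, 0.0, 126.8]
force: [-0.2, 0.5, -0.3]
gripper_width: 91.2
gripper_force: 0.0
```

Emit:
{"fn": "step_arm", "kwargs": {"plan": [2.16,2.53,1.2,0,0,-0.059,0,0,0,0,0,0,0,0,0,0,0,0]}}

```text
time_s: 3.82
ee_pos: [461.7, 17.5, 197.6]
ee_rot: [-179.9, -0.0, 130.2]
force: [-0.2, 0.8, 0.2]
gripper_width: 91.1
gripper_force: 0.0
```

```bash
python3 look.py w2.png; python3 -c "
from h import *
plan([462,15,38],130)"
```

```text
[417.  69. 354.] [1.65817399e+02 5.24216897e-02 4.02070257e+01] [461.9  16.4 198.2]
glass 0.98 [323. 118.] [409.9  88.6]
glass 0.84 [313. 219.] [461.9  13.3]
star_a 0.94 [457. 153.] [521.5 143.5]
[ -0.003, -0.006, 3.212, 0.0, 0.0, 0.0, -0.004, -0.006, 3.212, 0.0, 0.0, 0.0, -0.004, -0.006, 3.212, 0.0, 0.0, 0.0, -0.004, -0.005, 3.212, 0.0, 0.0, 0.0, -0.005, -0.005, 3.212, 0.0, 0.0, 0.0 ]
```

View pics/w2.png

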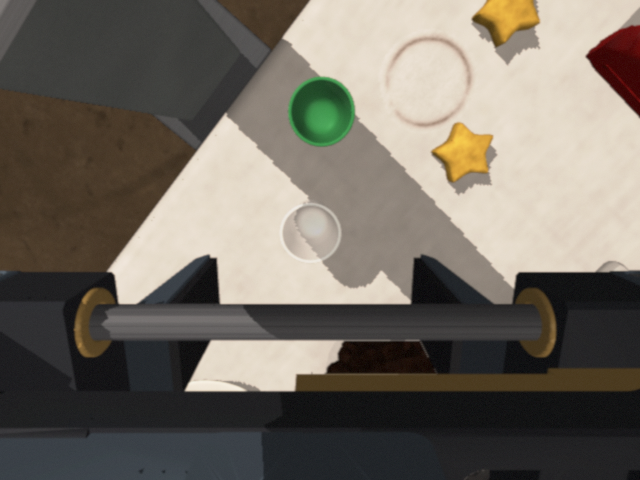

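The clear glass's rim is at (311,233), just ahead of the open jaws; the green one is at (322,111), clear of them. I descend and grip lightly.

Emit:
{"fn": "step_arm", "kwargs": {"plan": [0.1,0,3.22,0,0,0,0,0,3.22,0,0,0,0,0,3.22,0,0,0,0,0,3.22,0,0,0,0,0,3.22,0,0,0]}}

```text
time_s: 4.63
ee_pos: [461.6, 16.4, 36.4]
ee_rot: [179.9, 0.1, 129.9]
force: [-0.7, -0.0, -0.8]
gripper_width: 91.6
gripper_force: 0.0
```

Emit:
{"fn": "step_arm", "kwargs": {"plan": [0,0,0,0,0,0,0,0,0,0,0,0,0,0,0,0,0,0,0,0,0,0,0,0,0,0,0,0,0,0], "hand": 3, "newtons": 6}}

```text
time_s: 5.05
ee_pos: [462.8, 16.9, 39.1]
ee_rot: [179.8, 0.2, 130.0]
force: [0.2, 0.2, -0.2]
gripper_width: 61.0
gripper_force: 0.0
```

Emit:
{"fn": "step_arm", "kwargs": {"plan": [0,0,0,0,0,0,0,0,0,0,0,0,0,0,0,0,0,0]}}

```text
time_s: 5.3
ee_pos: [461.8, 16.9, 38.1]
ee_rot: [179.9, 0.1, 130.0]
force: [-1.6, -1.1, 6.3]
gripper_width: 47.6
gripper_force: 6.0
```

```bash
python3 -c "
from h import *
s=sensors.state();print(s['ee_pos'],s['ee_rot'],s['gripper_width'],s['gripper_force'],s['force'])
plan([450,-30,150],115)
plan([525,-368,110],100,start=([450,-30,150],115))"
```

```text
[461.75439907  16.91283097  38.09951394] [1.79938701e+02 6.89618818e-02 1.30005350e+02] 47.64294278985071 6.00017337303143 [-1.62713957 -1.05036166  6.34104705]
[ -0.713, -0.976, -2.798, 0.0, 0.0, 0.065, -0.774, -0.928, -2.798, 0.0, 0.0, 0.065, -0.833, -0.876, -2.798, 0.0, 0.0, 0.065, -0.888, -0.821, -2.798, 0.0, 0.0, 0.065 ]
[ -3.38, -0.749, 0.4, 0.0, 0.0, 0.026, -3.399, -0.66, 0.4, 0.0, 0.0, 0.026, -3.415, -0.571, 0.4, 0.0, 0.0, 0.026, -3.429, -0.481, 0.4, 0.0, 0.0, 0.026, -3.44, -0.391, 0.4, 0.0, 0.0, 0.026 ]
[ -3.449, -0.301, 0.4, 0.0, 0.0, 0.026, -3.456, -0.211, 0.4, 0.0, 0.0, 0.026, -3.46, -0.12, 0.4, 0.0, 0.0, 0.026, -3.462, -0.03, 0.4, 0.0, 0.0, 0.026, -3.462, 0.061, 0.4, 0.0, 0.0, 0.026 ]
```

Emit:
{"fn": "step_arm", "kwargs": {"plan": [0,0,-1,0,0,0,0,0,-1,0,0,0,0,0,-2,0,0,0,0,0,-2,0,0,0,0,0,-2,0,0,0]}}

```text
time_s: 5.72
ee_pos: [460.9, 17.0, 117.9]
ee_rot: [-180.0, -0.0, 130.0]
force: [0.3, -1.3, -0.9]
gripper_width: 47.7
gripper_force: 6.0
```

Emit:
{"fn": "step_arm", "kwargs": {"plan": [-0.8,-1,-1,0,0,0.065,-1,-1,-0.5,0,0,0.065,-1,-1,-0.5,0,0,0.065,-1,-0.8,0,0,0,0.065]}}

```text
time_s: 6.05
ee_pos: [451.6, -36.6, 138.3]
ee_rot: [179.9, 0.1, 114.9]
force: [0.4, -0.0, -0.8]
gripper_width: 47.9
gripper_force: 6.0
```

```bash
python3 -c "
from h import *
s=sensors.state();print(s['ee_pos'],s['ee_rot'],s['gripper_width'],s['gripper_force'],s['force'])
plan([525,-368,110],100,n=14)"
```

```text
[451.63210243 -36.58908144 138.29334513] [1.79900810e+02 6.81616896e-02 1.14929686e+02] 47.86322047365922 5.99781155353412 [ 4.36027825e-01 -2.30098716e-04 -7.71663522e-01]
[ -2.367, -0.523, 0.204, 0.0, 0.0, 0.019, -2.377, -0.479, 0.204, 0.0, 0.0, 0.019, -2.385, -0.434, 0.204, 0.0, 0.0, 0.019, -2.393, -0.39, 0.204, 0.0, 0.0, 0.019, -2.4, -0.345, 0.204, 0.0, 0.0, 0.019 ]
[ -2.406, -0.301, 0.203, 0.0, 0.0, 0.019, -2.411, -0.256, 0.203, 0.0, 0.0, 0.019, -2.415, -0.211, 0.203, 0.0, 0.0, 0.019, -2.419, -0.166, 0.203, 0.0, 0.0, 0.019, -2.421, -0.121, 0.203, 0.0, 0.0, 0.019 ]
[ -2.423, -0.076, 0.203, 0.0, 0.0, 0.019, -2.424, -0.03, 0.203, 0.0, 0.0, 0.019, -2.424, 0.015, 0.202, 0.0, 0.0, 0.019, -2.424, 0.06, 0.202, 0.0, 0.0, 0.019 ]
```

Emit:
{"fn": "step_arm", "kwargs": {"plan": [-2.37,-0.52,0.2,0,0,0.019,-2.38,-0.48,0.2,0,0,0.019,-2.38,-0.43,0.2,0,0,0.019,-2.39,-0.39,0.2,0,0,0.019,-2.4,-0.34,0.2,0,0,0.019]}}

```text
time_s: 6.47
ee_pos: [477.8, -155.3, 127.1]
ee_rot: [-180.0, -0.0, 109.6]
force: [0.5, 0.4, -0.5]
gripper_width: 47.9
gripper_force: 6.0
```

Emit:
{"fn": "step_arm", "kwargs": {"plan": [-2.4,-0.3,0.2,0,0,0.019,-2.41,-0.26,0.2,0,0,0.019,-2.41,-0.21,0.2,0,0,0.019,-2.42,-0.17,0.2,0,0,0.019,-2.42,-0.12,0.2,0,0,0.019]}}

```text
time_s: 6.88
ee_pos: [503.9, -273.6, 117.0]
ee_rot: [-180.0, -0.0, 104.1]
force: [0.9, 1.3, -0.9]
gripper_width: 47.7
gripper_force: 6.0
```

Emit:
{"fn": "step_arm", "kwargs": {"plan": [-2.42,-0.08,0.2,0,0,0.019,-2.42,-0.03,0.2,0,0,0.019,-2.42,0.02,0.2,0,0,0.019,-2.42,0.06,0.2,0,0,0.019,0,0,0,0,0,0]}}

```text
time_s: 7.3
ee_pos: [525.6, -371.2, 108.5]
ee_rot: [180.0, 0.2, 99.7]
force: [-0.1, -1.2, -0.9]
gripper_width: 47.8
gripper_force: 6.0
```

```bash
python3 -c "
from h import *
s=sensors.state();print(s['ee_pos'],s['ee_rot'],s['gripper_width'],s['gripper_force'],s['force'])
plan([525,-368.5,40],100,n=5)
p=viewer.grab_frame('scene')
for d in viewer.pinpoint('glass',p)[:3]: print(d['score'],d['location'],ray(p,d['location'],70))
a=cv2.resize(p['img'][140:260,340:480],(560,480)); cv2.imwrite('pics/g.png',a[:,:,::-1])"
```

```text
[ 525.56735467 -371.21737248  108.49360223] [1.79952303e+02 1.64461192e-01 9.96870766e+01] 47.83910871416196 6.0000105475774035 [-0.1444005  -1.1655571  -0.86675429]
[ 0.059, -0.003, 1.37, 0.0, 0.001, -0.001, 0.059, -0.003, 1.37, 0.0, 0.001, -0.001, 0.058, -0.003, 1.37, 0.0, 0.001, -0.001, 0.057, -0.002, 1.37, 0.0, 0.001, -0.001, 0.056, -0.002, 1.37, 0.0, 0.001, -0.001 ]
0.87 [386.3, 190.7] [ 523.76119336 -374.94009334   70.        ]
0.72 [306.8, 314.0] [358.15122639 143.41027201  70.        ]
```

View pics/g.png

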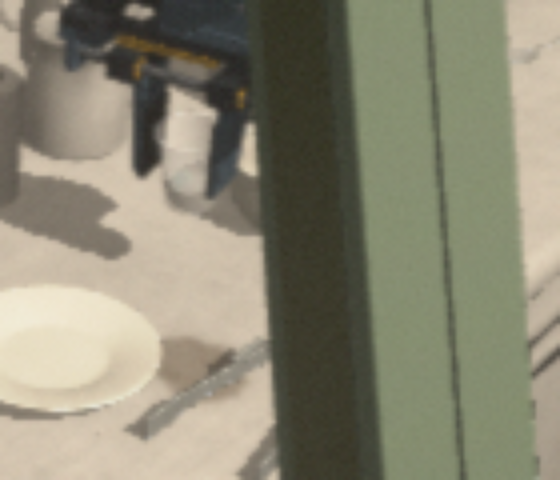

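The picture shows the glass hanging upright between the pads, with its foot at full-frame (386,191), clear of the saucer. I lower it.

Emit:
{"fn": "step_arm", "kwargs": {"plan": [0.05,0,1.7,0,0,0,0.05,0,1.7,0,0,0,0.05,0,1.5,0,0,0,0,0,1.2,0,0,0,0,0,0.7,0,0,0]}}

```text
time_s: 7.82
ee_pos: [523.8, -364.0, 39.8]
ee_rot: [-179.9, -0.1, 99.9]
force: [0.1, 0.3, -1.4]
gripper_width: 47.7
gripper_force: 6.0
```

Emit:
{"fn": "step_arm", "kwargs": {"plan": [0,0,0.1,0,0,0,0,0,0.1,0,0,0,0,0,0,0,0,0]}}

```text
time_s: 8.07
ee_pos: [525.0, -365.7, 39.9]
ee_rot: [180.0, 0.0, 99.9]
force: [-0.3, -0.4, 0.1]
gripper_width: 47.3
gripper_force: 6.0
```

Emit:
{"fn": "step_arm", "kwargs": {"plan": [0,0,0.1,0,0,0,0,0,0.1,0,0,0,0,0,0,0,0,0]}}

```text
time_s: 8.32
ee_pos: [525.2, -366.4, 38.5]
ee_rot: [179.9, 0.1, 99.9]
force: [-1.2, -0.8, 3.2]
gripper_width: 47.8
gripper_force: 6.0
```

Contact felt. I release, then rise straight up.

Emit:
{"fn": "step_arm", "kwargs": {"plan": [0,0,0,0,0,0,0,0,0,0,0,0,0,0,0,0,0,0,0,0,0,0,0,0,0,0,0,0,0,0], "hand": 9.1}}

```text
time_s: 8.73
ee_pos: [524.5, -365.5, 37.1]
ee_rot: [-180.0, -0.0, 99.9]
force: [-0.1, -0.1, 0.6]
gripper_width: 77.8
gripper_force: 0.0
```

Emit:
{"fn": "step_arm", "kwargs": {"plan": [0,0,0,0,0,0,0,0,0,0,0,0,0,0,0,0,0,0]}}

```text
time_s: 8.98
ee_pos: [524.6, -365.6, 37.2]
ee_rot: [-180.0, -0.0, 99.9]
force: [-0.6, -0.0, 0.9]
gripper_width: 90.9
gripper_force: 0.0
```

Emit:
{"fn": "step_arm", "kwargs": {"plan": [0,0,-2,0,0,0,0,0,-3,0,0,0,0,0,-3.5,0,0,0,0,0,-3.5,0,0,0,0,0,-3.5,0,0,0]}}

```text
time_s: 9.4
ee_pos: [524.3, -365.4, 193.8]
ee_rot: [-180.0, -0.0, 99.9]
force: [0.4, 0.2, 0.3]
gripper_width: 91.0
gripper_force: 0.0
```

```bash
python3 -c "
from h import *
plan([399,-335,300],94)"
```

```text
[ 1.028, -2.366, -2.123, 0.0, 0.0, 0.02, 0.979, -2.386, -2.124, 0.0, 0.0, 0.02, 0.93, -2.405, -2.124, 0.0, 0.0, 0.02, 0.881, -2.424, -2.124, 0.0, 0.0, 0.02, 0.831, -2.441, -2.124, 0.0, 0.0, 0.02 ]
```

```bash
python3 -c "
from h import *
plan([415,-410,300],94,n=5)"
```

```text
[ -0.505, -2.307, -2.124, 0.0, 0.0, 0.02, -0.552, -2.296, -2.124, 0.0, 0.0, 0.02, -0.599, -2.284, -2.124, 0.0, 0.0, 0.02, -0.645, -2.271, -2.124, 0.0, 0.0, 0.02, -0.692, -2.258, -2.124, 0.0, 0.0, 0.02 ]
```

Emit:
{"fn": "step_arm", "kwargs": {"plan": [-0.5,-2.3,-2.12,0,0,0.02,-0.55,-2.3,-2.12,0,0,0.02,-0.6,-2.28,-2.12,0,0,0.02,-0.65,-2.27,-2.12,0,0,0.02,-0.69,-2.26,-2.12,0,0,0.02]}}

```text
time_s: 9.82
ee_pos: [414.2, -410.3, 299.4]
ee_rot: [180.0, 0.0, 94.1]
force: [-0.3, -0.6, -0.0]
gripper_width: 91.0
gripper_force: 0.0
```

Emit:
{"fn": "step_arm", "kwargs": {"plan": [0,0,0,0,0,0,0,0,0,0,0,0]}}

```text
time_s: 9.98
ee_pos: [414.9, -410.9, 299.8]
ee_rot: [179.9, 0.1, 94.0]
force: [0.4, 0.2, -0.1]
gripper_width: 90.7
gripper_force: 0.0
```

```bash
python3 look.py w3.png
```

```text
[ 409. -343.  456.] [165.66637168  -0.19144003   4.05538441] [ 415.3 -410.2  298.3]
glass 0.98 [410. 170.] [ 525.1 -369.6]
saucer 0.87 [431.  45.] [ 529.9 -234.1]
cup 0.64 [387. 290.] [ 515.5 -520.8]
tongs_jaws 0.43 [386. 290.] [ 512.4 -517.7]
```

View pics/w3.png

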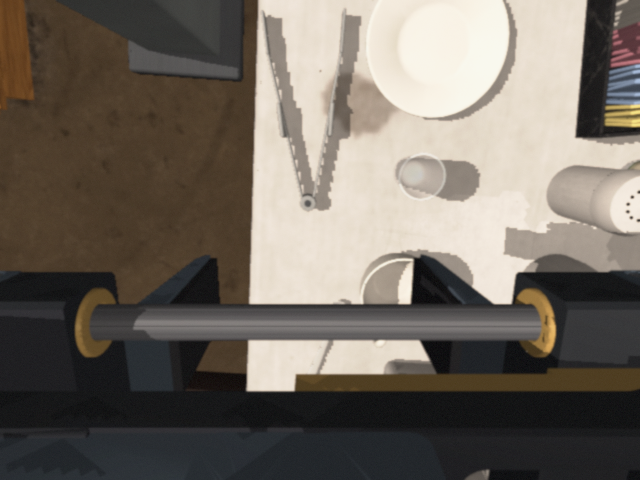

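The glass stands upright at (412,173), about (525,-370), midway between saucer and cup. The tongs bow is at (308,202), the jaw tips at (264,12) and (346,10), and the rests near (284,118) and (332,117).

```bash
python3 - <<'E'
from h import *
p=viewer.grab_frame("wrist")
r=lambda uv,z:ray(p,uv,z).round(1)[:2]
print("bow",r((308,202),18),"tips",r((264,12),18),r((346,10),18),"rests",r((284,118),22),r((332,117),22),r((284,137),22),r((331,135),22))
b=r((308,202),18); m=(r((264,12),18)+r((346,10),18))/2; d=m-b; L=np.hypot(*d); d/=L
o=b+92*d; yaw=np.degrees(np.arctan2(d[1],d[0])); print(L,o,yaw)
plan([o[0],o[1],100],yaw)
E
```

```text
bow [ 407.5 -410.5] tips [ 349.2 -218.7] [ 432.5 -210.8] rests [ 375.5 -320.8] [ 426.9 -316. ] [ 376.5 -340.6] [ 427.4 -334.7]
196.4568273183704 [ 399.70286706 -318.8310046 ] 94.86173214380295
[ 1.53, -0.154, 3.294, 0.0, 0.0, -0.002, 1.531, -0.151, 3.294, 0.0, 0.0, -0.002, 1.532, -0.148, 3.294, 0.0, 0.0, -0.002, 1.533, -0.146, 3.294, 0.0, 0.0, -0.002, 1.534, -0.143, 3.293, 0.0, 0.0, -0.002 ]
[ 1.534, -0.14, 3.293, 0.0, 0.0, -0.002 ]
```

Emit:
{"fn": "step_arm", "kwargs": {"plan": [1.53,-0.14,3.29,0,0,0,1.53,-0.14,3.29,0,0,0,1.53,-0.14,3.29,0,0,0,1.53,-0.14,3.29,0,0,0,1.53,-0.14,3.29,0,0,0]}}

```text
time_s: 10.85
ee_pos: [402.8, -333.6, 132.5]
ee_rot: [180.0, 0.0, 94.1]
force: [0.8, -0.3, -0.3]
gripper_width: 90.8
gripper_force: 0.0
```

Emit:
{"fn": "step_arm", "kwargs": {"plan": [1.53,-0.14,3.29,0,0,-0.01,0,0,3,0,0,0,0,0,2.4,0,0,0,0,0,1,0,0,0,0,0,0,0,0,0]}}

```text
time_s: 11.27
ee_pos: [399.4, -318.2, 34.8]
ee_rot: [-179.8, -0.2, 94.7]
force: [-0.7, -1.5, -0.0]
gripper_width: 90.9
gripper_force: 0.0
```

Emit:
{"fn": "step_arm", "kwargs": {"plan": [0,0,0,0,0,0,0,0,0,0,0,0]}}

```text
time_s: 11.43
ee_pos: [401.5, -320.3, 38.2]
ee_rot: [179.9, 0.1, 94.7]
force: [0.2, 0.0, 0.2]
gripper_width: 91.1
gripper_force: 0.0
```

```bash
python3 -c "
from h import *
plan([400.5,-319,16],94.5,n=1)
p=viewer.grab_frame('wrist'); save(p,'w4.png')"
```

```text
[ 0.144, -0.094, 2.224, 0.002, 0.002, 0.003 ]
```

View pics/w4.png

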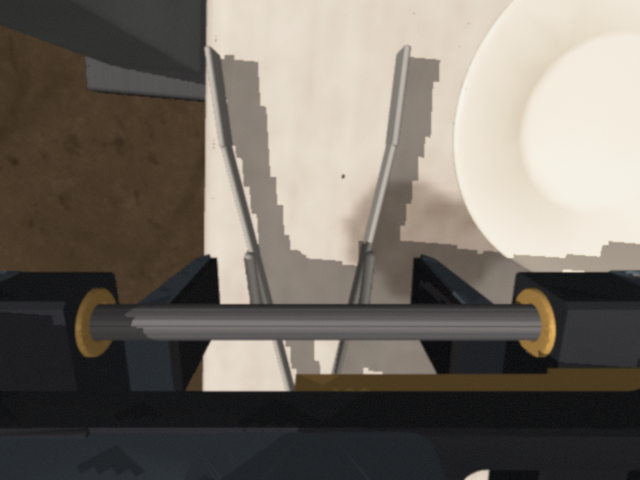

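The rests straddle the tool line, with their middle at column 309 against 316 between the fingers. I shift a little, go down and close partway.

Emit:
{"fn": "step_arm", "kwargs": {"plan": [0.1,-0.2,1.2,0,0,0,0,0,1,0,0,0,0,0,0,0,0,0]}}

```text
time_s: 11.73
ee_pos: [398.4, -318.7, 14.6]
ee_rot: [180.0, 0.0, 94.7]
force: [0.0, -0.3, 0.4]
gripper_width: 90.8
gripper_force: 0.0
```

Emit:
{"fn": "step_arm", "kwargs": {"plan": [0,0,0,0,0,0,0,0,0,0,0,0,0,0,0,0,0,0,0,0,0,0,0,0,0,0,0,0,0,0], "hand": 5.5, "newtons": 10}}

```text
time_s: 12.15
ee_pos: [398.4, -318.5, 15.1]
ee_rot: [180.0, 0.0, 94.7]
force: [0.0, 0.8, 0.8]
gripper_width: 60.4
gripper_force: 4.3
```

Emit:
{"fn": "step_arm", "kwargs": {"plan": [0,0,0,0,0,0,0,0,0,0,0,0,0,0,0,0,0,0]}}

```text
time_s: 12.4
ee_pos: [398.4, -318.4, 15.1]
ee_rot: [180.0, 0.0, 94.7]
force: [-0.3, 0.9, 2.8]
gripper_width: 55.2
gripper_force: 5.1
```

Emit:
{"fn": "step_arm", "kwargs": {"plan": [0,0,-1,0,0,0,0,0,-2,0,0,0,0,0,-3,0,0,0,0,0,-4,0,0,0,0,0,-4,0,0,0]}}

```text
time_s: 12.82
ee_pos: [397.4, -317.9, 156.2]
ee_rot: [-179.9, -0.1, 94.7]
force: [0.4, -0.3, -0.8]
gripper_width: 54.9
gripper_force: 4.0
```

```bash
python3 - <<'E'
from h import *
s=sensors.state();print(s['ee_pos'],s['ee_rot'],s['gripper_width'],s['gripper_force'],s['force'])
for c in("top","scene"):
    p=viewer.grab_frame(c); h=cv2.cvtColor(p["img"],cv2.COLOR_RGB2HSV)
    m=((h[...,0]>105)&(h[...,0]<135)&(h[...,1]>150)&(h[...,2]>60)).astype(np.uint8)
    n,l,st,ce=cv2.connectedComponentsWithStats(m)
    k=1+np.argmax(st[1:,4]); print(c,st[k],ce[k])
    ys,xs=np.where(l==k); P=np.array([ray(p,(x,y),14)[:2] for x,y in zip(xs,ys)])
    w,v=np.linalg.eigh(np.cov(P.T)); print(P.mean(0),np.sqrt(w),np.degrees(np.arctan2(v[1,1],v[0,1])))
    Q=(P-P.mean(0))@v; print(np.ptp(Q,axis=0), (P.mean(0)+v@((Q.max(0)+Q.min(0))/2)))
    for d in viewer.pinpoint("sweet",p)[:2]: print(d["score"],ray(p,d["location"],0))
p=viewer.grab_frame("scene")
a=cv2.resize(p['img'][330:410,170:270],(500,400)); cv2.imwrite('pics/sw.png',a[:,:,::-1])
plan([355,300,200],31)
E
```

```text
[ 397.43847441 -317.92655671  156.23002665] [-1.79900121e+02 -7.01315110e-02  9.47062500e+01] 54.89868294705 3.956463918393638 [ 0.36198583 -0.30711657 -0.84930886]
top [169 255  17  22 135] [177.21481481 265.83703704]
[436.40904922 348.22359504] [ 5.67264505 17.12624219] -146.51641455874469
[22.8138561  63.57637664] [435.89672328 348.24992082]
0.46 [430.34907549 352.87826709   0.        ]
scene [201 363  25  15 205] [212.6        369.33170732]
[432.4536266  342.43633583] [ 7.0896387  12.64102492] -160.5599453598104
[30.09230643 54.45877125] [429.07490292 341.18823531]
0.97 [426.62023135 342.81571118   0.        ]
0.23 [ 590.39493442 -587.4781174     0.        ]
[ 3.644, 0.048, -0.265, 0.0, 0.0, 0.065, 3.639, -0.19, -0.266, 0.0, 0.0, 0.065, 3.619, -0.428, -0.266, 0.0, 0.0, 0.065, 3.583, -0.663, -0.266, 0.0, 0.0, 0.065, 3.532, -0.896, -0.266, 0.0, 0.0, 0.065 ]
[ 3.466, -1.125, -0.266, 0.0, 0.0, 0.065, 3.385, -1.349, -0.266, 0.0, 0.0, 0.065, 3.29, -1.567, -0.266, 0.0, 0.0, 0.065, 3.18, -1.779, -0.266, 0.0, 0.0, 0.065, 3.057, -1.983, -0.266, 0.0, 0.0, 0.065 ]
[ 2.921, -2.179, -0.266, 0.0, 0.0, 0.065, 2.773, -2.365, -0.266, 0.0, 0.0, 0.065, 2.612, -2.541, -0.266, 0.0, 0.0, 0.065, 2.44, -2.706, -0.267, 0.0, 0.0, 0.065, 2.258, -2.86, -0.267, 0.0, 0.0, 0.065 ]
[ 2.067, -3.001, -0.267, 0.0, 0.0, 0.065, 1.866, -3.13, -0.267, 0.0, 0.0, 0.065 ]
```

View pics/sw.png

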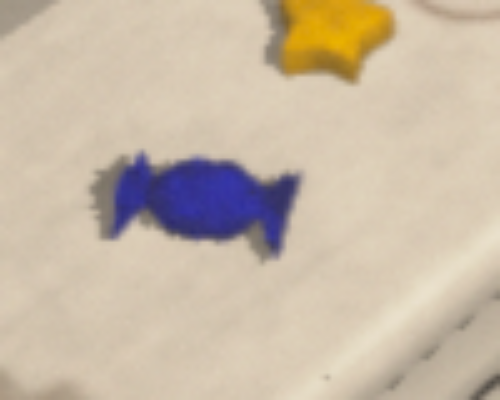

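The blue twist-wrapped sweet shows clearly here, centred near crop (207,200), a tail at each end, with the star apart at upper right. I swing the tongs over for a close wrist look.

```bash
python3 - <<'E'
from h import *
plan([350,285,200],30,n=23)
E
```

```text
[ 2.63, 0.008, -0.196, 0.0, 0.0, 0.049, 2.627, -0.121, -0.196, 0.0, 0.0, 0.049, 2.618, -0.249, -0.196, 0.0, 0.0, 0.049, 2.603, -0.378, -0.196, 0.0, 0.0, 0.049, 2.581, -0.505, -0.196, 0.0, 0.0, 0.049 ]
[ 2.553, -0.631, -0.196, 0.0, 0.0, 0.049, 2.519, -0.756, -0.196, 0.0, 0.0, 0.049, 2.479, -0.878, -0.196, 0.0, 0.0, 0.049, 2.433, -0.999, -0.196, 0.0, 0.0, 0.049, 2.381, -1.117, -0.196, 0.0, 0.0, 0.049 ]
[ 2.323, -1.233, -0.197, 0.0, 0.0, 0.049, 2.26, -1.345, -0.197, 0.0, 0.0, 0.049, 2.191, -1.454, -0.197, 0.0, 0.0, 0.049, 2.117, -1.56, -0.197, 0.0, 0.0, 0.049, 2.038, -1.662, -0.197, 0.0, 0.0, 0.049 ]
[ 1.954, -1.76, -0.197, 0.0, 0.0, 0.049, 1.865, -1.854, -0.197, 0.0, 0.0, 0.049, 1.772, -1.943, -0.197, 0.0, 0.0, 0.049, 1.675, -2.028, -0.197, 0.0, 0.0, 0.049, 1.573, -2.108, -0.197, 0.0, 0.0, 0.049 ]
[ 1.468, -2.182, -0.197, 0.0, 0.0, 0.049, 1.359, -2.252, -0.197, 0.0, 0.0, 0.049, 1.247, -2.316, -0.197, 0.0, 0.0, 0.049 ]
```

Emit:
{"fn": "step_arm", "kwargs": {"plan": [2.63,0,-0.2,0,0,0.049,2.63,-0.12,-0.2,0,0,0.049,2.62,-0.25,-0.2,0,0,0.049,2.6,-0.38,-0.2,0,0,0.049,2.58,-0.5,-0.2,0,0,0.049]}}

```text
time_s: 13.48
ee_pos: [386.1, -185.6, 162.9]
ee_rot: [-179.7, -0.1, 80.5]
force: [1.0, 0.3, -0.8]
gripper_width: 55.1
gripper_force: 4.0
```

Emit:
{"fn": "step_arm", "kwargs": {"plan": [2.55,-0.63,-0.2,0,0,0.049,2.52,-0.76,-0.2,0,0,0.049,2.48,-0.88,-0.2,0,0,0.049,2.43,-1.0,-0.2,0,0,0.049,2.38,-1.12,-0.2,0,0,0.049]}}

```text
time_s: 13.9
ee_pos: [375.5, -55.0, 173.1]
ee_rot: [-179.7, 0.1, 66.5]
force: [0.2, 0.5, -0.7]
gripper_width: 54.8
gripper_force: 4.0
```

Emit:
{"fn": "step_arm", "kwargs": {"plan": [2.32,-1.23,-0.2,0,0,0.049,2.26,-1.34,-0.2,0,0,0.049,2.19,-1.45,-0.2,0,0,0.049,2.12,-1.56,-0.2,0,0,0.049,2.04,-1.66,-0.2,0,0,0.049]}}

```text
time_s: 14.32
ee_pos: [365.2, 75.6, 183.1]
ee_rot: [-179.8, 0.2, 52.4]
force: [0.4, -0.0, -0.8]
gripper_width: 55.1
gripper_force: 4.0
```

Emit:
{"fn": "step_arm", "kwargs": {"plan": [1.95,-1.76,-0.2,0,0,0.049,1.87,-1.85,-0.2,0,0,0.049,1.77,-1.94,-0.2,0,0,0.049,1.68,-2.03,-0.2,0,0,0.049,1.57,-2.11,-0.2,0,0,0.049]}}

```text
time_s: 14.73
ee_pos: [354.9, 206.3, 193.0]
ee_rot: [-180.0, 0.3, 38.4]
force: [0.3, -1.4, -0.6]
gripper_width: 54.9
gripper_force: 4.0
```

Emit:
{"fn": "step_arm", "kwargs": {"plan": [1.47,-2.18,-0.2,0,0,0.049,1.3,-2.2,-0.2,0,0,0.049,1.2,-2.3,-0.2,0,0,0.049,0,0,0,0,0,0,0,0,0,0,0,0]}}

```text
time_s: 15.15
ee_pos: [348.6, 283.3, 198.9]
ee_rot: [179.9, 0.3, 30.3]
force: [-0.1, -0.2, -1.4]
gripper_width: 55.2
gripper_force: 4.0
```

```bash
python3 look.py w5.png; python3 -c "
from h import *
s=sensors.state();print(s['ee_pos'],s['ee_rot'],s['gripper_width'],s['gripper_force'],s['force'])"
```

```text
[408. 318. 355.] [ 1.65595386e+02 -9.82650716e-02 -5.96736073e+01] [348.6 282.4 199.1]
glass 0.71 [517. 263.] [406.6  89. ]
sweet 0.61 [305. 101.] [431.5 341.3]
star_a 0.91 [415. 116.] [469.8 250.5]
star_a 0.59 [549. 126.] [523.2 143.4]
[349.67069444 282.54376514 200.78860652] [1.79988811e+02 1.03307178e-02 3.00674393e+01] 55.21954019466454 3.9566473180775574 [ 0.82422245  0.41035092 -1.14159352]
```

View pics/w5.png

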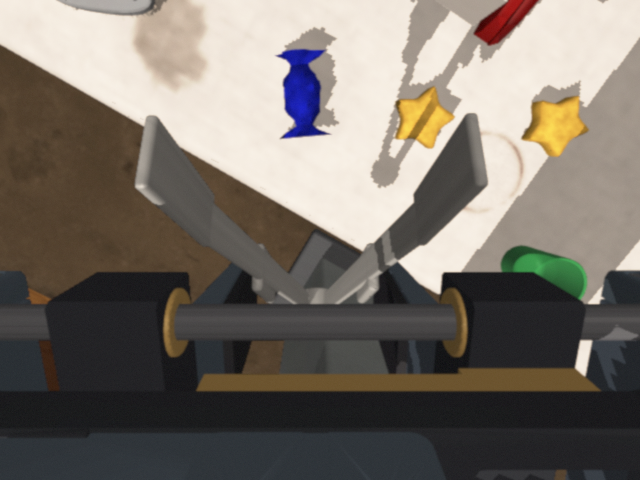

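This view shows the sweet at (301,93), long axis nearly along the tool, with stars at (423,117) and (556,125). The jaws at (150,118)–(138,190) and (470,115)–(485,185) look too large, about 100 mm from the camera. So the tongs have pitched nose-up in the pads during the lift. I'll measure the sweet and the pitch by numbers, then level the tongs on clear worktop and regrip them more closed.

```bash
cat >> h.py <<'E'
def sweet(z=16):
    p=viewer.grab_frame("wrist"); h=cv2.cvtColor(p["img"],cv2.COLOR_RGB2HSV)
    m=((h[...,0]>105)&(h[...,0]<135)&(h[...,1]>150)&(h[...,2]>50)).astype(np.uint8)
    n,l,st,ce=cv2.connectedComponentsWithStats(m); k=1+np.argmax(st[1:,4])
    ys,xs=np.where(l==k); P=np.array([ray(p,(x,y),z)[:2] for x,y in zip(xs,ys)])
    c,sz,a=cv2.minAreaRect(P.astype(np.float32)); w,v=np.linalg.eigh(np.cov(P.T))
    if v[0,1]<0: v=-v
    Q=P@v; mid=v@((Q.max(0)+Q.min(0))/2)
    print("sweet bbox px",st[k],"mean",P.mean(0).round(1),"mid",mid.round(1),"size",np.ptp(Q,axis=0).round(1),"yaw",np.degrees(np.arctan2(v[1,1],v[0,1])).round(1))
    return p
def jaws(p):
    "height of jaw tips from pixel (cols of outer tips given) is left to caller"
E
python3 - <<'E'
from h import *
p=sweet(); print(p["fx"],p["cx"],p["cy"])
s=sensors.state(); Rt=R.from_euler('xyz',[180,0,s["ee_rot"][2]],degrees=True)
# project jaw tip corners for pitches (nose up), pivot at x=+dx, pads 
for th in (0,10,20,30,40,50):
    o=[]
    for x,z in((109,0),(109,18),(67,18)):
        g=41-(0 if x==109 else 3)
        t=np.radians(th); X=x*np.cos(t)-(z-12)*np.sin(t); Zt=x*np.sin(t)+(z-12)*np.cos(t)
        tool=np.array([X,-g,3-5-Zt]); o.append(np.round(proj(p,s["ee_pos"]+Rt.apply(tool))))
    print(th,*o)
plan([400,-100,150],90,n=19)
E
```

```text
sweet bbox px [ 278   53   44   86 2364] mean [435.1 345.8] mid [434.1 344.7] size [34.6 67.3] yaw 32.1
383.52036046405215 314.90182422331185 237.33889168678175
0 [210.  33.] [196.  19.] [212. 143.]
10 [195.  17.] [178.  10.] [204. 149.]
20 [177.   8.] [156.  12.] [196. 163.]
30 [154.  11.] [130.  32.] [187. 185.]
40 [128.  32.] [101.  78.] [179. 215.]
50 [98. 79.] [ 72. 155.] [172. 253.]
[ -0.78, 1.876, 0.268, 0.0, 0.0, -0.055, -0.882, 1.83, 0.268, 0.0, 0.0, -0.055, -0.982, 1.779, 0.268, 0.0, 0.0, -0.055, -1.078, 1.722, 0.268, 0.0, 0.0, -0.055, -1.171, 1.66, 0.268, 0.0, 0.0, -0.055 ]
[ -1.261, 1.593, 0.268, 0.0, 0.0, -0.055, -1.347, 1.521, 0.268, 0.0, 0.0, -0.055, -1.428, 1.445, 0.268, 0.0, 0.0, -0.055, -1.506, 1.364, 0.268, 0.0, 0.0, -0.055, -1.578, 1.279, 0.268, 0.0, 0.0, -0.055 ]
[ -1.646, 1.19, 0.268, 0.0, 0.0, -0.055, -1.709, 1.098, 0.268, 0.0, 0.0, -0.055, -1.767, 1.002, 0.268, 0.0, 0.0, -0.055, -1.82, 0.904, 0.268, 0.0, 0.0, -0.055, -1.867, 0.802, 0.268, 0.0, 0.0, -0.055 ]
[ -1.908, 0.698, 0.268, 0.0, 0.0, -0.055, -1.943, 0.592, 0.268, 0.0, 0.0, -0.055, -1.973, 0.484, 0.268, 0.0, 0.0, -0.055, -1.997, 0.375, 0.268, 0.0, 0.0, -0.055 ]
```

Emit:
{"fn": "step_arm", "kwargs": {"plan": [-0.78,1.88,0,0,0,-0.055,-0.88,1.83,0,0,0,-0.055,-0.98,1.78,0,0,0,-0.055,-1.08,1.72,0,0,0,-0.055,-1.17,1.66,0,0,0,-0.055]}}

```text
time_s: 16.02
ee_pos: [362.9, 181.4, 201.0]
ee_rot: [180.0, -0.0, 46.0]
force: [0.9, -0.9, -0.7]
gripper_width: 55.1
gripper_force: 4.0
```

Emit:
{"fn": "step_arm", "kwargs": {"plan": [-1.26,1.59,0,0,0,-0.055,-1.35,1.52,0,0,0,-0.055,-1.43,1.44,0,0,0,-0.055,-1.5,1.36,0,0,0,-0.055,-1.58,1.28,0,0,0,-0.055]}}

```text
time_s: 16.43
ee_pos: [376.1, 80.7, 201.0]
ee_rot: [180.0, -0.0, 61.8]
force: [-0.0, 1.1, -0.8]
gripper_width: 55.1
gripper_force: 4.0
```

Emit:
{"fn": "step_arm", "kwargs": {"plan": [-1.65,1.19,0,0,0,-0.055,-1.71,1.1,0,0,0,-0.055,-1.77,1.0,0,0,0,-0.055,-1.82,0.9,0,0,0,-0.055,-1.87,0.8,0,0,0,-0.055]}}

```text
time_s: 16.85
ee_pos: [389.2, -20.1, 201.1]
ee_rot: [180.0, -0.0, 77.5]
force: [-0.2, 1.4, -0.6]
gripper_width: 55.1
gripper_force: 4.0
```

Emit:
{"fn": "step_arm", "kwargs": {"plan": [-1.9,0.7,1,0,0,-0.055,-1.94,0.6,2,0,0,-0.055,-1.97,0.5,2,0,0,-0.055,-2,0.4,2,0,0,-0.055,0,0,2,0,0,0]}}

```text
time_s: 17.27
ee_pos: [401.5, -102.4, 110.5]
ee_rot: [179.8, 0.1, 90.0]
force: [-0.1, 0.6, -1.0]
gripper_width: 54.9
gripper_force: 4.0
```

Emit:
{"fn": "step_arm", "kwargs": {"plan": [0,0,1,0,0,0,0,0,1,0,0,0,0,0,1,0,0,0,0,0,1,0,0,0,0,0,1,0,0,0]}}

```text
time_s: 17.68
ee_pos: [401.0, -99.5, 61.0]
ee_rot: [179.9, 0.0, 90.0]
force: [0.0, -0.4, 0.2]
gripper_width: 55.2
gripper_force: 4.8
```

Contact of the bow begins (grip force is changing). I go on slowly to table height.

Emit:
{"fn": "step_arm", "kwargs": {"plan": [0,0,0.8,0,0,0,0,0,0.8,0,0,0,0,0,0.8,0,0,0,0,0,0.8,0,0,0,0,0,0.6,0,0,0]}}

```text
time_s: 18.1
ee_pos: [400.3, -99.5, 22.1]
ee_rot: [-180.0, 0.0, 90.0]
force: [0.2, 0.2, 0.2]
gripper_width: 55.0
gripper_force: 4.9
```

Emit:
{"fn": "step_arm", "kwargs": {"plan": [0,0,0.3,0,0,0,0,0,0.2,0,0,0,0,0,0.2,0,0,0,0,0,0,0,0,0]}}

```text
time_s: 18.43
ee_pos: [400.5, -99.4, 15.7]
ee_rot: [180.0, 0.0, 90.0]
force: [-0.5, -0.9, -0.5]
gripper_width: 55.0
gripper_force: 4.8
```

Emit:
{"fn": "step_arm", "kwargs": {"plan": [0,0,0,0,0,0,0,0,0,0,0,0,0,0,0,0,0,0,0,0,0,0,0,0], "hand": 7.5}}

```text
time_s: 18.77
ee_pos: [400.6, -99.5, 16.1]
ee_rot: [180.0, 0.0, 90.0]
force: [0.5, 0.3, 0.4]
gripper_width: 74.7
gripper_force: 0.0
```

```bash
cat > lines.py <<'E'
# candidates for jaws/rests: steel-ish dark blobs against light worktop, seen by wrist camera
from h import *
s=sensors.state();print(s['ee_pos'].round(1),s['ee_rot'].round(1),s['gripper_width'],s['force'].round(1))
Rt=R.from_euler('xyz',s["ee_rot"],degrees=True)
p=viewer.grab_frame("wrist"); save(p,"tmp.png")
for n in("tongs","tongs_jaws"):
    for d in viewer.pinpoint(n,p)[:2]: print(n,round(d["score"],2),d["location"],ray(p,d["location"],9 if n!="tongs" else 0).round(1)[:2])
for x in(67,109):
  for z in (0,18):
    print(x,z,[np.round(proj(p,np.array([s["ee_pos"][0],s["ee_pos"][1],z])+Rt.apply([x,y,0]))) for y in(-40,40)])
g=cv2.cvtColor(p["img"],cv2.COLOR_RGB2GRAY)
for r in range(30,280,20):
    row=g[r,150:480:6]; print(r," ".join("%d"%(v//10) for v in row))
E
python3 lines.py
```

```text
[400.6 -99.5  16.1] [180.   0.  90.] 74.65228675681206 [0.5 0.3 0.4]
67 0 [array([224., 143.]), array([407., 143.])]
67 18 [array([214., 143.]), array([418., 143.])]
109 0 [array([218.,  37.]), array([413.,  37.])]
109 18 [array([206.,  24.]), array([426.,  25.])]
30 6 6 6 6 20 22 22 22 20 13 8 12 13 13 13 13 13 13 22 22 22 22 21 22 22 22 22 22 22 22 18 13 13 13 13 13 13 14 13 13 13 13 13 12 6 10 12 14 14 13 13 13 13 13 13
50 7 7 8 7 11 22 22 22 22 19 8 7 13 13 13 13 13 13 18 22 22 22 22 22 22 22 22 22 22 22 22 22 22 22 22 22 22 22 22 22 22 22 22 12 12 18 14 14 13 13 13 21 13 13 13
70 6 6 6 6 6 22 22 23 23 21 14 8 13 13 13 13 13 13 13 22 22 22 22 22 22 22 22 22 22 22 22 22 22 22 22 22 22 22 22 22 22 22 22 12 17 13 13 13 13 13 13 22 22 22 22
90 6 6 6 6 6 21 22 23 23 22 20 11 9 21 13 13 13 13 13 19 22 22 22 22 22 22 22 22 22 22 22 22 22 22 22 22 22 22 22 22 22 22 18 15 15 13 13 13 13 13 21 22 22 22 22
110 6 6 6 6 6 17 22 23 23 22 22 20 9 13 18 13 13 13 13 13 22 22 22 22 22 22 22 22 22 22 22 22 22 22 22 22 22 22 22 22 22 22 13 17 13 13 13 13 13 22 22 22 22 22 22
130 6 6 6 6 6 8 22 22 23
[... 548 characters left out ...]
 22 22 22 22 22 22 22 22 20 14 14 13 13 13 13 22 22 22 22 22 22 22 22 22 22
210 6 6 6 6 6 6 6 22 22 22 22 22 22 22 22 22 17 8 13 14 13 13 13 13 13 22 22 22 22 22 22 22 22 22 22 22 22 21 13 15 13 13 13 13 13 13 19 22 22 22 22 22 22 22 22
230 6 5 6 6 6 6 6 22 22 22 22 22 22 22 22 18 15 9 8 13 14 14 14 14 14 14 15 22 22 16 16 16 16 16 17 22 22 13 14 19 11 13 13 13 13 13 13 16 22 22 22 22 22 22 22
250 6 5 5 6 6 6 6 19 22 22 22 22 22 22 22 22 18 10 11 8 14 14 13 13 13 14 14 22 14 14 14 14 14 13 13 13 6 10 8 11 13 13 13 13 13 13 13 13 13 13 13 13 13 13 13
270 6 6 6 6 6 6 6 10 21 3 3 4 1 1 4 13 16 15 8 10 10 14 14 13 14 14 13 13 13 13 13 13 13 13 13 9 8 8 9 10 13 3 1 1 4 4 3 12 13 13 13 13 13 13 13
```

```bash
python3 - <<'E'
from h import *
g=cv2.cvtColor(cv2.imread("pics/tmp.png"),cv2.COLOR_BGR2GRAY)
for c in (202,206,210,214,410,414,418,422,426): print(c," ".join("%d"%(v//10) for v in g[0:72:4,c]))
for c in (246,250,254,376,380,384,388): print(c," ".join("%d"%(v//10) for v in g[190:270:4,c]))
E
```

```text
202 8 8 10 11 13 15 16 17 18 19 19 19 19 19 21 21 22 22
206 7 8 8 8 8 8 8 8 9 10 12 14 16 17 18 19 19 19
210 9 8 8 7 7 7 7 7 8 8 8 8 8 8 9 10 11 13
214 13 13 13 13 12 11 10 8 8 7 7 8 7 7 7 7 8 8
410 13 13 13 12 11 10 8 7 6 6 11 12 12 12 12 12 12 12
414 6 6 5 5 6 5 6 5 5 8 12 12 12 12 13 14 16 16
418 6 6 6 6 6 5 6 6 10 17 17 18 19 19 19 18 18 17
422 7 8 8 9 10 11 11 11 17 17 17 15 14 13 12 13 12 13
426 11 11 11 11 11 11 11 12 13 13 14 14 13 13 13 13 13 13
246 8 8 9 11 14 17 8 12 13 14 15 16 17 18 18 18 19 18 18 18
250 19 13 9 8 8 8 8 8 8 8 9 10 10 11 12 13 14 15 16 17
254 15 16 18 20 17 8 7 8 8 8 9 10 10 10 9 8 8 9 10 11
376 22 22 20 17 14 13 13 13 13 15 16 14 8 7 6 6 6 7 7 8
380 13 13 13 13 14 15 13 15 16 17 18 18 9 9 9 10 10 10 10 10
384 14 17 18 19 18 15 16 19 19 19 19 19 11 11 12 11 12 11 11 11
388 18 17 14 13 13 11 14 17 16 15 14 13 11 11 11 12 11 13 13 13
```

```bash
python3 - <<'E'
from h import *
s=sensors.state(); Rt=R.from_euler('xyz',s["ee_rot"],degrees=True); p=viewer.grab_frame("wrist")
for x in(18,24,30,36,42): print(x,[np.round(proj(p,np.array([s["ee_pos"][0],s["ee_pos"][1],22])+Rt.apply([x,y,0]))) for y in(-29.5,29.5)])
E
```

```text
18 [array([244., 266.]), array([387., 266.])]
24 [array([244., 252.]), array([388., 252.])]
30 [array([243., 237.]), array([389., 237.])]
36 [array([242., 223.]), array([389., 223.])]
42 [array([242., 208.]), array([390., 208.])]
```

The tongs lie flat again, but their rests are about 22 mm ahead of the pads. I move forward 17 mm, close further, lift slowly and recheck.

Emit:
{"fn": "step_arm", "kwargs": {"plan": [0.9,0,0,0,0,0,0.8,0,0,0,0,0,0,0,0,0,0,0]}}

```text
time_s: 19.22
ee_pos: [400.0, -81.1, 15.8]
ee_rot: [-180.0, -0.0, 90.1]
force: [-0.5, 0.0, 0.5]
gripper_width: 74.9
gripper_force: 0.0
```

Emit:
{"fn": "step_arm", "kwargs": {"plan": [0,0,0,0,0,0,0,0,0,0,0,0,0,0,0,0,0,0,0,0,0,0,0,0,0,0,0,0,0,0], "hand": 4.8, "newtons": 12}}

```text
time_s: 19.63
ee_pos: [400.5, -82.5, 15.9]
ee_rot: [180.0, 0.0, 90.0]
force: [-0.6, 0.8, 0.6]
gripper_width: 48.6
gripper_force: 5.0
```

Emit:
{"fn": "step_arm", "kwargs": {"plan": [0,0,0,0,0,0,0,0,-0.2,0,0,0,0,0,-0.4,0,0,0,0,0,-0.6,0,0,0,0,0,-0.8,0,0,0]}}

```text
time_s: 20.05
ee_pos: [400.1, -82.4, 36.2]
ee_rot: [-180.0, -0.0, 90.0]
force: [0.2, -0.0, -1.4]
gripper_width: 48.0
gripper_force: 4.8
```

Emit:
{"fn": "step_arm", "kwargs": {"plan": [0,0,-0.9,0,0,0,0,0,-0.9,0,0,0,0,0,-0.8,0,0,0,0,0,-0.4,0,0,0,0,0,0,0,0,0]}}

```text
time_s: 20.47
ee_pos: [401.2, -82.6, 67.0]
ee_rot: [179.9, 0.0, 90.0]
force: [0.3, 0.5, -1.4]
gripper_width: 47.8
gripper_force: 4.8
```

```bash
cat > tilt.py <<'E'
from h import *
s=sensors.state();print(s['ee_pos'].round(1),s['ee_rot'].round(1),s['gripper_width'].round(1),s['gripper_force'],s['force'].round(1))
p=viewer.grab_frame("wrist"); save(p,"tmp.png"); g=cv2.cvtColor(p["img"],cv2.COLOR_RGB2GRAY)
Rt=R.from_euler('xyz',s["ee_rot"],degrees=True)
for th in (0,5,10,20,30,40):
  for ox in (5,):
    t=np.radians(th); o=[]
    for x,y,z in((109,-37,0),(109,-37,18),(67,-36,18),(18,-25,22)):
        X=ox+x*np.cos(t)-(z-12)*np.sin(t); Zt=x*np.sin(t)+(z-12)*np.cos(t)
        o.append(np.round(proj(p,s["ee_pos"]+Rt.apply([X,y,3.-Zt]))))
    print(th,*o)
for r in range(0,280,20): print(r," ".join("%d"%(v//10) for v in g[r,120:510:7]))
E
python3 tilt.py
```

```text
Traceback (most recent call last):
  File "tilt.py", line 2, in <module>
    s=sensors.state();print(s['ee_pos'].round(1),s['ee_rot'].round(1),s['gripper_width'].round(1),s['gripper_force'],s['force'].round(1))
                                                                      ^^^^^^^^^^^^^^^^^^^^^^^^
AttributeError: 'float' object has no attribute 'round'
```

```bash
sed -i "s/s\['gripper_width'\].round(1)/s['gripper_width']/" tilt.py; python3 tilt.py
```

```text
[401.2 -82.6  67. ] [179.9   0.   90. ] 47.752434671226375 4.770797789096832 [ 0.3  0.5 -1.4]
0 [224.  23.] [213.   8.] [222. 130.] [254. 255.]
5 [218.  14.] [206.   2.] [219. 132.] [254. 258.]
10 [212.   6.] [198.  -2.] [215. 135.] [253. 262.]
20 [197.  -5.] [180.  -2.] [208. 147.] [253. 270.]
30 [178.  -4.] [159.  15.] [200. 167.] [252. 278.]
40 [157.  15.] [135.  56.] [193. 195.] [252. 288.]
0 6 7 7 6 7 7 7 7 7 7 7 6 11 12 13 14 14 14 14 14 14 14 14 14 14 14 14 15 14 14 14 14 14 14 14 15 14 14 14 14 15 14 14 14 14 14 14 14 14 14 14 14 14 14 14 14
20 7 7 7 7 7 7 7 7 7 6 6 6 10 12 13 14 12 10 14 14 14 14 14 14 14 14 15 14 14 14 14 14 14 14 14 15 15 14 7 12 15 15 14 14 15 15 14 14 14 14 14 14 15 14 15 14
40 7 6 6 6 7 7 6 6 6 6 6 6 9 12 13 14 12 8 14 14 14 14 14 14 14 14 15 15 15 15 15 15 15 14 14 15 14 8 9 13 14 14 14 14 14 14 14 14 14 14 14 14 15 15 15 14
60 6 7 6 5 5 5 5 5 5 5 5 5 6 12 14 14 19 9 12 14 15 14 14 14 14 14 14 15 15 14 14 15 15 15 15 15 14 6 19 14 15 15 15 14 15 15 15 15 15 14 14 15 14 14 14 14
80 7 7 6 6 6 7 7 7 6 7 9 9 10 23 23 23 22 13 10 23 23 23 23 23 23 23 23 23 
[... 798 characters left out ...]
3 23 23 23 23 14 16 13 14 23 23 23 23 23 23 23 23 20 15 14 14 20 23 23 23 23
200 7 6 7 7 7 8 9 8 8 8 8 9 8 9 23 23 23 23 23 21 8 23 23 23 23 23 23 23 23 23 23 23 23 23 23 15 20 14 14 20 23 23 23 23 23 23 23 15 15 15 15 23 23 23 23 23
220 7 7 6 7 7 6 6 6 6 7 7 7 6 7 23 23 23 23 23 23 16 19 23 23 23 23 23 23 23 23 23 23 23 23 23 15 13 14 14 16 23 14 14 16 23 23 14 14 15 15 15 15 14 15 14 21
240 6 6 5 6 7 6 6 7 7 7 7 7 7 6 22 23 23 23 23 23 21 9 23 23 23 23 23 23 23 23 23 23 23 23 11 11 14 14 14 14 14 14 14 14 14 14 14 14 14 14 14 14 14 14 14 14
260 7 6 6 6 6 6 7 7 6 7 7 7 6 6 18 23 23 23 4 4 15 10 15 23 23 23 23 23 23 23 23 23 23 20 6 10 9 4 4 14 13 14 14 14 14 14 14 14 14 14 14 14 14 14 14 14
```

The tongs now hang level: jaws are vertical in the image at columns 238 and 383, tips near row 10. I raise them gently and swing to the sweet.

```bash
python3 - <<'E'
from h import *
plan([355.6,295.7,140],32,n=24,start=([401,-82.5,140],90))
E
```

```text
[ 1.576, -0.189, 0.0, 0.0, 0.0, 0.042, 1.566, -0.255, 0.0, 0.0, 0.0, 0.042, 1.554, -0.321, 0.0, 0.0, 0.0, 0.042, 1.539, -0.387, 0.0, 0.0, 0.0, 0.042, 1.522, -0.451, 0.0, 0.0, 0.0, 0.042 ]
[ 1.501, -0.515, 0.0, 0.0, 0.0, 0.042, 1.478, -0.578, 0.0, 0.0, 0.0, 0.042, 1.453, -0.64, 0.0, 0.0, 0.0, 0.042, 1.424, -0.7, 0.0, 0.0, 0.0, 0.042, 1.394, -0.76, 0.0, 0.0, 0.0, 0.042 ]
[ 1.36, -0.818, 0.0, 0.0, 0.0, 0.042, 1.325, -0.874, 0.0, 0.0, 0.0, 0.042, 1.287, -0.929, 0.0, 0.0, 0.0, 0.042, 1.246, -0.983, 0.0, 0.0, 0.0, 0.042, 1.204, -1.035, 0.0, 0.0, 0.0, 0.042 ]
[ 1.159, -1.084, 0.0, 0.0, 0.0, 0.042, 1.112, -1.132, 0.0, 0.0, 0.0, 0.042, 1.063, -1.178, 0.0, 0.0, 0.0, 0.042, 1.013, -1.222, 0.0, 0.0, 0.0, 0.042, 0.96, -1.264, 0.0, 0.0, 0.0, 0.042 ]
[ 0.906, -1.303, 0.0, 0.0, 0.0, 0.042, 0.851, -1.34, 0.0, 0.0, 0.0, 0.042, 0.793, -1.375, 0.0, 0.0, 0.0, 0.042, 0.735, -1.407, 0.0, 0.0, 0.0, 0.042 ]
```

Emit:
{"fn": "step_arm", "kwargs": {"plan": [0,0,-0.6,0,0,0,0,0,-1.2,0,0,0,0,0,-1.8,0,0,0,0,0,-1.8,0,0,0,0,0,-1.3,0,0,0]}}

```text
time_s: 20.93
ee_pos: [400.5, -82.4, 133.9]
ee_rot: [180.0, 0.0, 90.0]
force: [-0.3, -0.3, -0.2]
gripper_width: 47.9
gripper_force: 4.8
```

Emit:
{"fn": "step_arm", "kwargs": {"plan": [0,0,-0.6,0,0,0,0,0,0,0,0,0]}}

```text
time_s: 21.1
ee_pos: [401.1, -82.6, 139.8]
ee_rot: [179.9, 0.0, 90.0]
force: [-0.3, -0.4, -0.5]
gripper_width: 47.8
gripper_force: 4.8
```

Emit:
{"fn": "step_arm", "kwargs": {"plan": [0.6,-0.1,0,0,0,0.02,1.2,-0.2,0,0,0,0.03,1.57,-0.25,0,0,0,0.042,1.57,-0.3,0,0,0,0.042,1.55,-0.36,0,0,0,0.042]}}

```text
time_s: 21.52
ee_pos: [391.9, -16.2, 137.7]
ee_rot: [-179.8, 0.0, 79.8]
force: [0.6, 0.1, -0.7]
gripper_width: 48.4
gripper_force: 4.8
```

Emit:
{"fn": "step_arm", "kwargs": {"plan": [1.53,-0.42,0,0,0,0.042,1.5,-0.5,0,0,0,0.042,1.48,-0.58,0,0,0,0.042,1.45,-0.64,0,0,0,0.042,1.42,-0.7,0,0,0,0.042]}}

```text
time_s: 21.93
ee_pos: [383.4, 62.6, 137.7]
ee_rot: [-179.9, 0.1, 67.8]
force: [0.3, -0.6, -0.8]
gripper_width: 47.9
gripper_force: 4.8
```

Emit:
{"fn": "step_arm", "kwargs": {"plan": [1.39,-0.76,0,0,0,0.042,1.36,-0.82,0,0,0,0.042,1.33,-0.87,0,0,0,0.042,1.29,-0.93,0,0,0,0.042,1.25,-0.98,0,0,0,0.042]}}

```text
time_s: 22.35
ee_pos: [374.5, 141.4, 137.7]
ee_rot: [-179.9, 0.1, 55.7]
force: [-0.1, -0.3, -0.3]
gripper_width: 48.3
gripper_force: 4.8
```

Emit:
{"fn": "step_arm", "kwargs": {"plan": [1.2,-1.03,0,0,0,0.042,1.16,-1.08,0,0,0,0.042,1.11,-1.13,0,0,0,0.042,1.06,-1.18,0,0,0,0.042,1.01,-1.22,0,0,0,0.042]}}

```text
time_s: 22.77
ee_pos: [365.6, 219.9, 137.6]
ee_rot: [-180.0, 0.2, 43.7]
force: [-0.0, 0.4, 0.2]
gripper_width: 48.3
gripper_force: 4.8
```

```bash
python3 -c "
from h import *
plan([355.6,295.7,140],32)
sweet()"; python3 tilt.py | head -12
```

```text
[ 1.505, -2.056, -0.083, 0.0, 0.001, 0.068, 1.362, -2.153, -0.082, 0.0, 0.001, 0.068, 1.212, -2.241, -0.081, 0.0, 0.001, 0.068 ]
sweet bbox px [ 231    0   42   92 2036] mean [435.2 341.1] mid [430.  337.7] size [26.2 55.7] yaw 45.1
[366.  222.2 137.8] [-179.9    0.    43.7] 48.0324133689746 4.770528003573418 [ 0.9  2.1 -0.3]
0 [223.  23.] [211.   8.] [221. 130.] [253. 255.]
5 [217.  14.] [204.   2.] [217. 131.] [252. 258.]
10 [210.   6.] [196.  -3.] [214. 135.] [252. 262.]
20 [195.  -5.] [178.  -2.] [206. 147.] [251. 270.]
30 [176.  -4.] [156.  15.] [198. 167.] [251. 278.]
40 [154.  14.] [132.  56.] [191. 195.] [250. 288.]
0 23 23 23 23 23 23 23 23 23 23 23 23 23 23 23 23 23 23 3 3 2 8 15 15 14 14 23 23 23 23 23 23 23 23 23 23 23 23 23 23 23 23 15 15 15 15 14 14 15 14 14 3 5 5 5 4
20 23 23 23 23 23 23 23 23 23 23 23 23 23 23 23 23 19 7 4 3 3 3 13 14 14 15 23 23 23 23 23 23 23 23 23 23 23 23 15 17 23 23 22 15 15 15 15 15 15 14 14 14 4 5 10 15
40 23 23 23 23 23 23 23 23 23 23 23 23 23 23 23 23 20 8 4 4 3 3 7 14 14 15 23 23 23 23 23 23 23 23 24 23 23 13 17 20 23 23 23 15 15 15 15 15 15 15 15 15 15 15 15 15
60 23 23 23 23 23 23 23 23 23 23 23 23 23 23 23 23 19 9 6 4 3 2 14 14 23 23 23 23 23 23 23 23 23 24 23 23 23 8 19 23 23 23 23 15 15 15 15 15 15 15 14 14 14 14 15 15
80 23 23 23 23 23 23 23 23 23 23 23 23 23 23 23 13 9 13 8 2 13 14 14 14 17 23 23 23 23 23 23 23 23 24 24 15 19 6 11 15 18 14 13 15 15 15 15 14 15 15 15 15 15 15 15 15
```

Emit:
{"fn": "step_arm", "kwargs": {"plan": [1.2,-1.6,0,0,0,0.055,1.1,-1.6,0,0,0,0.055,0.9,-1.6,0,0,0,0.055,0.7,-1.2,0,0,0,0.03,0.3,-0.6,0,0,0,0.01]}}

```text
time_s: 23.28
ee_pos: [357.4, 297.9, 138.0]
ee_rot: [180.0, 0.1, 32.1]
force: [0.9, -0.2, -0.8]
gripper_width: 47.9
gripper_force: 4.8
```

Emit:
{"fn": "step_arm", "kwargs": {"plan": [0,0,0,0,0,0,0,0,0,0,0,0]}}

```text
time_s: 23.45
ee_pos: [357.3, 296.5, 138.2]
ee_rot: [180.0, 0.1, 32.1]
force: [0.4, -0.1, -1.4]
gripper_width: 48.1
gripper_force: 4.8
```

```bash
python3 -c "
from h import *
sweet()
plan([355.6,295.7,140],32,n=1)"; python3 tilt.py
```

```text
sweet bbox px [ 287   53   55  105 3605] mean [435.  345.7] mid [434.1 344.6] size [36.2 68. ] yaw 32.6
[ -0.185, -0.045, -0.166, 0.001, 0.002, 0.002 ]
[357.4 296.3 138.3] [1.80e+02 1.00e-01 3.21e+01] 47.92889034848705 4.767648875713348 [-0.6 -0.2 -0.7]
0 [222.  23.] [211.   8.] [221. 130.] [252. 255.]
5 [217.  14.] [204.   2.] [217. 131.] [252. 258.]
10 [210.   6.] [196.  -2.] [213. 135.] [251. 262.]
20 [194.  -5.] [177.  -2.] [205. 147.] [251. 270.]
30 [176.  -4.] [155.  15.] [198. 167.] [250. 278.]
40 [154.  14.] [132.  56.] [191. 195.] [250. 288.]
0 9 9 13 15 18 18 19 19 18 18 19 21 23 23 23 23 23 23 23 23 23 23 23 23 23 23 23 23 23 23 23 23 23 23 23 23 23 23 14 15 14 14 14 14 14 14 15 14 15 15 15 14 14 16 15 16
20 18 18 18 17 18 18 18 18 18 18 18 19 23 23 23 23 19 15 23 23 23 23 23 23 23 23 23 23 23 23 23 23 23 23 23 23 23 23 7 12 15 14 15 14 14 14 15 15 15 15 15 15 20 23 23 15
40 16 16 17 18 19 18 18 18 18 19 21 22 23 23 23 23 12 8 22 23 23 23 23 23 23 23 23 16 15 15 14 14 14 14 23 23 23 13 9 13 15 15 15 15 15 15 15 15 15 15 15 23 23 15 15 15
60 22 18 17 17 17 17 18 18 18 18 18
[... 1005 characters left out ...]
1 23 23 23 23 23 23 23 23 24 24 23 24 23 24 24 8 21 23 23 23 20 15 16 23 15 17 24 24 23 23 23 22 20 23 23
200 6 7 7 7 7 7 7 7 7 7 7 7 7 7 7 8 22 23 23 12 8 23 23 23 23 23 23 24 24 23 23 23 23 23 23 12 12 23 23 23 23 22 14 14 14 14 15 23 23 23 23 19 23 23 23 23
220 7 7 7 7 7 7 7 7 7 7 7 7 7 8 7 7 7 7 7 7 12 18 24 24 23 23 24 23 23 23 23 23 23 23 23 7 17 23 23 23 23 15 14 14 15 23 23 23 23 23 23 20 23 23 23 23
240 7 7 7 7 7 7 7 7 7 7 7 7 7 7 7 7 7 6 7 7 9 8 7 6 6 18 23 23 24 23 23 23 23 23 19 12 24 24 23 23 24 23 23 23 23 23 23 23 24 24 23 23 22 17 22 23
260 7 7 6 7 7 7 7 7 7 7 7 7 7 7 7 7 7 7 5 4 11 10 7 6 6 6 6 9 9 9 22 23 24 24 10 20 11 5 5 23 23 24 24 24 24 23 23 23 23 23 23 23 24 23 23 23
```

Sweet at (434,345), yaw 32°. The jaws are centred on it to about 1 mm, with the jaw centre 93 mm ahead against 91 needed. I descend partway, ease the jaws slightly wider, and check.

Emit:
{"fn": "step_arm", "kwargs": {"plan": [-0.05,0.05,0.8,0,0,0,-0.05,0,1.6,0,0,0,0,0,2,0,0,0,0,0,1.6,0,0,0,0,0,0.8,0,0,0]}}

```text
time_s: 23.97
ee_pos: [355.9, 294.9, 68.7]
ee_rot: [180.0, 0.2, 32.1]
force: [0.0, -0.3, -0.3]
gripper_width: 47.9
gripper_force: 4.8
```

Emit:
{"fn": "step_arm", "kwargs": {"plan": [0,0,0,0,0,0,0,0,0,0,0,0,0,0,0,0,0,0], "hand": 5.0}}

```text
time_s: 24.22
ee_pos: [357.7, 296.7, 71.5]
ee_rot: [-180.0, -0.1, 32.1]
force: [0.0, -0.3, -0.5]
gripper_width: 49.8
gripper_force: 4.6
```

```bash
cat > fine.py <<'E'
from h import *
p=sweet(); s=sensors.state(); Rt=R.from_euler('xyz',s["ee_rot"],degrees=True)
print(s['ee_pos'].round(1),s['ee_rot'].round(2),s['gripper_width'],s['force'].round(1))
g=cv2.cvtColor(p["img"],cv2.COLOR_RGB2GRAY)
for r in (4,10,16,22,30,50,80,110,130):
    print(r,"L"," ".join("%d"%(v//10) for v in g[r,215:275:3]),"R"," ".join("%d"%(v//10) for v in g[r,360:415:3]))
for x,z in((109,0),(109,18),(67,0),(67,18)): print(x,z,[np.round(proj(p,s["ee_pos"]+Rt.apply([5+x,y,16.-z]))) for y in(-28,28)])
E
python3 fine.py
```

```text
sweet bbox px [ 276   24   76  141 6599] mean [435.2 346. ] mid [434.4 344.6] size [38.6 68.7] yaw 33.1
[357.8 296.8  71.7] [-1.7999e+02 -1.1000e-01  3.2070e+01] 49.823545584119465 [-0.5  0.5 -1.1]
4 L 23 23 23 22 22 22 22 22 23 23 23 23 23 23 23 23 23 23 23 23 R 14 14 14 14 14 14 14 14 14 14 14 14 14 14 14 14 14 14 14
10 L 23 23 22 21 22 23 23 23 23 23 23 23 23 23 23 23 23 23 23 23 R 14 14 14 14 14 15 14 14 14 14 14 10 12 12 14 15 15 15 15
16 L 23 23 21 19 18 10 22 23 23 23 23 23 23 23 23 23 23 23 23 23 R 14 14 14 14 14 14 14 14 14 14 7 9 13 12 14 15 15 15 15
22 L 23 23 22 19 19 10 8 18 23 23 23 23 23 23 23 23 23 23 23 23 R 14 14 14 14 14 14 14 14 13 7 6 9 13 12 15 15 15 15 15
30 L 23 23 23 19 19 13 8 8 20 23 23 23 23 23 23 23 23 23 23 23 R 14 14 14 14 14 14 14 14 11 6 6 10 13 12 15 15 15 15 15
50 L 23 23 23 23 15 12 9 8 10 23 23 23 23 23 23 23 23 23 23 23 R 15 14 14 14 14 14 14 14 7 6 7 12 12 14 14 15 15 15 15
80 L 23 23 23 23 21 11 12 8 8 12 23 23 23 23 23 23 23 23 23 23 R 14 14 14 14 14 15 14 12 6 6 10 12 12 14 14 15 15 14 15
110 L 23 23 23 23 23 21 11 12 8 8 15 23 23 23 23 23 23 23 23 23 R 14 14 14 14 14 14 14 7 6 8 12 12 14 14 14 14 15 15 15
130 L 23 23 23 23 23 23 19 9 9 8 9 23 23 23 23 23 23 23 23 23 R 14 14 14 14 14 14 14 6 7 12 11 15 15 16 20 16 18 23 19
109 0 [array([245.,  23.]), array([383.,  23.])]
109 18 [array([236.,   9.]), array([391.,   9.])]
67 0 [array([249., 131.]), array([379., 131.])]
67 18 [array([241., 130.]), array([386., 130.])]
```

Clearance is about 6 mm each side and everything is level. I descend the rest.

Emit:
{"fn": "step_arm", "kwargs": {"plan": [0,0.05,0.8,0,0,0,0,0,1.2,0,0,0,0,0,1.3,0,0,0,0,0,1.1,0,0,0,0,0,0.7,0,0,0]}}

```text
time_s: 24.68
ee_pos: [357.1, 295.8, 19.0]
ee_rot: [180.0, 0.0, 32.1]
force: [-0.2, 0.2, -0.7]
gripper_width: 50.0
gripper_force: 4.6
```

Emit:
{"fn": "step_arm", "kwargs": {"plan": [0,0,0.3,0,0,0,0,0,0,0,0,0,0,0,0,0,0,0]}}

```text
time_s: 24.93
ee_pos: [357.6, 296.3, 17.1]
ee_rot: [180.0, -0.0, 32.1]
force: [0.1, -0.1, -1.0]
gripper_width: 50.2
gripper_force: 4.6
```

```bash
python3 fine.py
```

```text
sweet bbox px [  265     0   100   172 10986] mean [431.5 343.7] mid [431.1 343.1] size [40.2 62.4] yaw 33.8
[357.8 296.4  17.3] [-1.800e+02 -7.000e-02  3.207e+01] 50.026749552147535 [-0.1  0.5 -0.6]
4 L 23 23 23 23 23 23 23 23 23 23 23 23 20 15 15 15 15 15 15 15 R 15 15 15 15 14 14 15 17 15 15 14 14 14 14 14 14 14 14 14
10 L 23 23 23 22 22 23 23 23 23 23 23 19 15 15 15 15 15 15 15 15 R 15 15 15 15 15 15 14 14 14 14 14 10 13 12 14 14 14 14 14
16 L 23 23 22 20 18 10 22 23 23 23 19 15 15 15 15 15 15 15 15 15 R 15 15 15 15 15 15 14 15 14 14 7 9 13 12 14 14 14 14 14
22 L 23 23 23 19 19 11 8 14 15 15 14 15 15 15 15 15 15 15 15 15 R 15 15 15 15 15 15 15 15 14 7 6 9 13 12 14 14 14 14 14
30 L 23 23 23 19 20 13 8 8 13 15 15 15 14 15 15 15 15 15 15 15 R 15 14 15 15 15 15 15 15 12 6 6 10 13 12 14 14 14 14 14
50 L 23 23 23 23 13 12 9 8 8 14 15 15 15 15 15 15 15 15 14 3 R 14 14 14 14 14 15 15 15 7 6 7 12 12 14 14 14 14 14 14
80 L 23 23 23 23 22 11 12 9 8 12 16 14 14 14 14 15 15 15 15 6 R 14 14 14 14 14 14 14 12 6 6 10 12 12 14 14 14 15 15 15
110 L 23 23 23 23 23 21 11 12 8 8 11 15 15 15 15 15 14 14 14 10 R 14 14 14 14 14 14 14 7 6 8 12 12 14 15 15 15 15 15 15
130 L 23 23 23 23 23 23 20 9 10 8 9 18 15 14 14 14 14 14 15 14 R 14 14 14 14 14 14 14 7 7 12 11 14 14 14 14 15 15 15 15
109 0 [array([245.,  23.]), array([383.,  23.])]
109 18 [array([236.,   8.]), array([392.,   9.])]
67 0 [array([249., 131.]), array([379., 131.])]
67 18 [array([242., 129.]), array([386., 130.])]
```

The sweet lies between the jaws. I close on it.

Emit:
{"fn": "step_arm", "kwargs": {"plan": [0,0,0,0,0,0,0,0,0,0,0,0,0,0,0,0,0,0,0,0,0,0,0,0,0,0,0,0,0,0], "hand": 3.4, "newtons": 16}}

```text
time_s: 25.4
ee_pos: [357.7, 296.3, 17.2]
ee_rot: [-180.0, -0.1, 32.1]
force: [-0.8, 0.2, 1.4]
gripper_width: 46.1
gripper_force: 15.9
```

Emit:
{"fn": "step_arm", "kwargs": {"plan": [0,0,0,0,0,0,0,0,0,0,0,0,0,0,0,0,0,0]}}

```text
time_s: 25.65
ee_pos: [357.7, 296.3, 17.0]
ee_rot: [-180.0, -0.1, 32.1]
force: [0.9, 1.1, 2.9]
gripper_width: 45.7
gripper_force: 16.0
```

It is holding at 16 N on the sweet. I lift gently, drawing back a little.

Emit:
{"fn": "step_arm", "kwargs": {"plan": [0,0,-0.2,0,0,0,0,0,-0.5,0,0,0,0,0,-0.9,0,0,0,0,0,-1.2,0,0,0,0,0,-1.5,0,0,0]}}

```text
time_s: 26.07
ee_pos: [356.7, 295.5, 60.2]
ee_rot: [180.0, 0.1, 32.1]
force: [-0.3, -0.0, -1.4]
gripper_width: 46.1
gripper_force: 15.9
```

Emit:
{"fn": "step_arm", "kwargs": {"plan": [0,0,-1.8,0,0,0,0,0,-2,0,0,0,-0.3,0,-2,0,0,0,-0.5,0,-2,0,0,0,-0.5,0,-2,0,0,0]}}

```text
time_s: 26.48
ee_pos: [345.9, 288.7, 159.4]
ee_rot: [180.0, 0.0, 32.1]
force: [-0.8, 0.3, -1.3]
gripper_width: 45.9
gripper_force: 15.9
```

Emit:
{"fn": "step_arm", "kwargs": {"plan": [-0.5,0,-1.6,0,0,0,-0.3,0,-1,0,0,0,0,0,-0.4,0,0,0,0,0,0,0,0,0]}}

```text
time_s: 26.82
ee_pos: [339.8, 285.1, 188.7]
ee_rot: [-180.0, -0.1, 32.1]
force: [0.5, 0.2, -0.9]
gripper_width: 46.0
gripper_force: 15.9
```

```bash
python3 fine.py | head -8; python3 - <<'E'
from h import *
s=sensors.state()
plan([358,30,185],5,n=17)
plan([380,-150,185],-20,n=12,start=([358,30,185],5))
E
```

```text
sweet bbox px [  265     0    98   172 10774] mean [431.5 346.1] mid [430.7 344. ] size [ 82.2 129.8] yaw 32.9
[339.5 284.8 187.8] [ 1.7999e+02 -1.0000e-02  3.2070e+01] 46.04071030691702 [ 0.2 -0.4 -1.6]
4 L 21 22 23 23 23 23 22 23 23 23 23 23 23 23 23 23 23 23 23 23 R 23 23 23 23 23 23 23 23 23 23 23 23 23 23 23 23 23 23 19
10 L 20 22 23 23 23 23 22 18 20 22 23 23 23 23 23 23 23 23 23 23 R 23 23 23 23 23 23 23 23 12 13 19 23 23 23 23 23 23 23 19
16 L 20 22 23 23 23 23 21 20 17 10 22 23 23 23 23 23 23 23 23 23 R 23 23 23 23 23 23 23 8 11 13 18 23 23 23 23 23 23 23 20
22 L 22 22 23 23 23 23 21 11 13 9 8 22 23 23 22 22 23 23 23 23 R 23 23 23 23 23 22 7 6 11 13 20 23 23 23 23 23 23 23 23
30 L 23 23 23 23 23 23 22 11 13 9 8 10 22 23 23 23 23 23 23 23 R 23 23 23 23 23 19 6 6 11 13 21 23 23 23 23 23 23 23 22
50 L 20 22 23 23 23 23 23 15 12 11 8 8 22 23 23 23 23 23 22 3 R 23 23 23 23 23 14 6 8 12 12 23 23 23 23 23 23 23 23 18
[ -0.704, 1.328, 0.016, 0.0, 0.0, 0.028, -0.667, 1.347, 0.016, 0.0, 0.0, 0.028, -0.629, 1.365, 0.016, 0.0, 0.0, 0.028, -0.591, 1.382, 0.016, 0.0, 0.0, 0.028, -0.552, 1
[... 242 characters left out ...]
, 0.016, 0.0, 0.0, 0.028, -0.272, 1.478, 0.016, 0.0, 0.0, 0.028, -0.23, 1.485, 0.016, 0.0, 0.0, 0.028, -0.189, 1.491, 0.016, 0.0, 0.0, 0.028, -0.147, 1.496, 0.016, 0.0, 0.0, 0.028 ]
[ -0.106, 1.499, 0.016, 0.0, 0.0, 0.028, -0.064, 1.502, 0.016, 0.0, 0.0, 0.028 ]
[ 0.052, 1.51, 0.0, 0.0, 0.0, 0.036, 0.107, 1.507, 0.0, 0.0, 0.0, 0.036, 0.161, 1.503, 0.0, 0.0, 0.0, 0.036, 0.216, 1.496, 0.0, 0.0, 0.0, 0.036, 0.27, 1.487, 0.0, 0.0, 0.0, 0.036 ]
[ 0.324, 1.476, 0.0, 0.0, 0.0, 0.036, 0.378, 1.463, 0.0, 0.0, 0.0, 0.036, 0.43, 1.449, 0.0, 0.0, 0.0, 0.036, 0.483, 1.432, 0.0, 0.0, 0.0, 0.036, 0.535, 1.413, 0.0, 0.0, 0.0, 0.036 ]
[ 0.586, 1.393, 0.0, 0.0, 0.0, 0.036, 0.636, 1.371, 0.0, 0.0, 0.0, 0.036 ]
```

The sweet stays fixed in the wrist picture (same pixel box as before the lift), so it is held and level. Now I swing over.

Emit:
{"fn": "step_arm", "kwargs": {"plan": [-0.3,0.6,0,0,0,0.014,-0.6,1.1,0,0,0,0.02,-0.65,1.35,0,0,0,0.028,-0.62,1.37,0,0,0,0.028,-0.58,1.38,0,0,0,0.028]}}

```text
time_s: 27.28
ee_pos: [343.5, 219.0, 186.8]
ee_rot: [180.0, 0.1, 25.2]
force: [0.1, 0.5, -1.0]
gripper_width: 46.1
gripper_force: 15.9
```

Emit:
{"fn": "step_arm", "kwargs": {"plan": [-0.52,1.41,0,0,0,0.028,-0.48,1.43,0,0,0,0.028,-0.44,1.44,0,0,0,0.028,-0.4,1.45,0,0,0,0.028,-0.36,1.46,0,0,0,0.028]}}

```text
time_s: 27.7
ee_pos: [350.0, 144.0, 186.9]
ee_rot: [180.0, 0.1, 17.1]
force: [-0.6, -0.1, -0.6]
gripper_width: 45.8
gripper_force: 15.9
```

Emit:
{"fn": "step_arm", "kwargs": {"plan": [-0.32,1.47,0,0,0,0.028,-0.28,1.48,0,0,0,0.028,-0.24,1.48,0,0,0,0.028,-0.2,1.49,0,0,0,0.028,-0.16,1.5,0,0,0,0.028]}}

```text
time_s: 28.12
ee_pos: [356.2, 69.3, 187.0]
ee_rot: [180.0, 0.1, 9.1]
force: [0.3, -0.0, -1.3]
gripper_width: 46.1
gripper_force: 15.9
```

Emit:
{"fn": "step_arm", "kwargs": {"plan": [-0.1,1.5,0,0,0,0.028,-0.06,1.5,0,0,0,0.028,0.05,1.5,0,0,0,0.036,0.1,1.5,0,0,0,0.036,0.16,1.5,0,0,0,0.036]}}

```text
time_s: 28.53
ee_pos: [365.2, -5.2, 187.0]
ee_rot: [180.0, 0.1, -0.3]
force: [0.6, -0.3, -0.3]
gripper_width: 45.8
gripper_force: 15.9
```

Emit:
{"fn": "step_arm", "kwargs": {"plan": [0.2,1.5,0,0,0,0.036,0.26,1.49,0,0,0,0.036,0.32,1.48,0,0,0,0.036,0.38,1.46,0,0,0,0.036,0.43,1.45,0,0,0,0.036]}}

```text
time_s: 28.95
ee_pos: [375.5, -79.9, 187.0]
ee_rot: [180.0, 0.1, -10.6]
force: [0.3, -0.1, -0.2]
gripper_width: 46.3
gripper_force: 15.9
```

```bash
python3 fine.py | head -2; python3 - <<'E'
from h import *
y=np.radians(-22); t=np.array([531,-234])-92*np.array([np.cos(y),np.sin(y)]); print(t)
plan([380,-150,180],-22)
plan([t[0],t[1],180],-22,n=8,start=([380,-150,180],-22))
E
```

```text
sweet bbox px [  264     0    99   172 10788] mean [483.6 -97.5] mid [481.7 -98. ] size [ 82.5 128.9] yaw -9.8
[376.3 -81.9 187.1] [ 1.7986e+02  6.0000e-02 -1.0740e+01] 46.20299466521426 [ 1.1 -1.2 -1.2]
[ 445.69908538 -199.53619341]
[ 0.817, 3.311, 0.363, 0.001, 0.0, 0.098, 1.138, 3.216, 0.359, 0.001, 0.0, 0.098 ]
[ 0.993, 0.266, 0.0, 0.0, 0.0, 0.0, 0.993, 0.266, 0.0, 0.0, 0.0, 0.0, 0.993, 0.266, 0.0, 0.0, 0.0, 0.0, 0.993, 0.266, 0.0, 0.0, 0.0, 0.0, 0.993, 0.266, 0.0, 0.0, 0.0, 0.0 ]
[ 0.993, 0.266, 0.0, 0.0, 0.0, 0.0, 0.993, 0.266, 0.0, 0.0, 0.0, 0.0, 0.993, 0.266, 0.0, 0.0, 0.0, 0.0 ]
```

Emit:
{"fn": "step_arm", "kwargs": {"plan": [0.35,1.5,0,0,0,0.04,0.4,1.5,0,0,0,0.04,0.45,1.4,0,0,0,0.04,0.5,1.3,0,0,0,0.04,0.5,1.0,0,0,0,0.04]}}

```text
time_s: 29.42
ee_pos: [379.9, -150.0, 187.1]
ee_rot: [180.0, 0.1, -22.1]
force: [-0.5, 0.4, -1.0]
gripper_width: 45.6
gripper_force: 15.9
```

Emit:
{"fn": "step_arm", "kwargs": {"plan": [1,0.27,0,0,0,0,1,0.27,0,0,0,0,1,0.27,0,0,0,0,1,0.27,0,0,0,0,1,0.27,0,0,0,0]}}

```text
time_s: 29.83
ee_pos: [423.5, -180.6, 187.7]
ee_rot: [-180.0, 0.0, -21.8]
force: [-0.7, 0.5, -0.9]
gripper_width: 45.9
gripper_force: 15.9
```

```bash
python3 - <<'E'
from h import *
print(sensors.state()["ee_pos"],sensors.state()["ee_rot"])
plan([445.7,-199.5,180],-22,n=4)
E
```

```text
[ 423.46183693 -180.59369764  187.73496407] [-1.79996687e+02  2.40955215e-03 -2.18462326e+01]
[ 0.692, 0.232, 0.193, 0.0, 0.0, 0.001, 0.692, 0.231, 0.193, 0.0, 0.0, 0.001, 0.692, 0.231, 0.193, 0.0, 0.0, 0.001, 0.692, 0.23, 0.193, 0.0, 0.0, 0.001 ]
```

Emit:
{"fn": "step_arm", "kwargs": {"plan": [0.9,0.28,0.1,0,0,0,0.8,0.28,0.1,0,0,0,0.6,0.2,0.1,0,0,0,0.4,0.15,0,0,0,0,0,0,0,0,0,0]}}

```text
time_s: 30.25
ee_pos: [444.6, -199.3, 184.7]
ee_rot: [180.0, -0.0, -21.9]
force: [-0.1, -0.2, -1.1]
gripper_width: 45.8
gripper_force: 15.9
```

Emit:
{"fn": "step_arm", "kwargs": {"plan": [0,0,0,0,0,0,0,0,0,0,0,0,0,0,0,0,0,0,0,0,0,0,0,0,0,0,0,0,0,0]}}

```text
time_s: 30.67
ee_pos: [443.8, -198.7, 185.0]
ee_rot: [180.0, -0.0, -21.9]
force: [-0.5, -0.5, -0.7]
gripper_width: 45.7
gripper_force: 15.9
```

```bash
python3 fine.py | head -2; python3 - <<'E'
from h import *
for c in("top","scene"):
    p=viewer.grab_frame(c)
    for n,z in(("sweet",170),("glass",0),("star_a",0)):
        for d in viewer.pinpoint(n,p)[:2]: print(c,n,round(d["score"],2),ray(p,d["location"],z).round(0))
E
```

```text
sweet bbox px [  264     0    98   172 10772] mean [ 547.  -237.1] mid [ 545.  -236.9] size [ 81.2 128.2] yaw -21.0
[ 443.9 -198.7  185. ] [ 1.800e+02 -1.000e-02 -2.189e+01] 45.901504295705045 [-0.2 -0.7 -0.5]
top sweet 0.38 [ 529. -228.  170.]
top glass 0.82 [401.  91.   0.]
top glass 0.71 [ 530. -376.    0.]
top star_a 0.72 [524. 138.   0.]
top star_a 0.61 [467. 249.   0.]
scene glass 0.66 [ 533. -380.    0.]
scene glass 0.65 [411.  90.   0.]
scene star_a 0.69 [466. 253.   0.]
scene star_a 0.52 [519. 148.  -0.]
```

```bash
python3 -c "
from workcell import env
print(env.job_done())"
```

```text
the job is handed in; nothing more can be done
None
```

I handed the job in at about 31 s (no verdict came back): the glass stands released about halfway between saucer and cup, both stars measure within a few millimetres of their starts, and the gripper holds the tongs with the sweet in their jaws about 17 cm above the saucer's middle.

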